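Draw the stage plate home and lock it with the adjustable wrench

ROBOT

A 6-joint arm with a two-finger parallel gripper is mounted at the origin on the work surface. World frame = base frame: x ahead of the robot, y to its left, z up, the work surface at z = 0. Lengths are in mm, angles in rad, forces in N, time in s.
With the tool pointing down it reaches from about 300 to 775 mm from the base axis. Payload 14.6 kg.
Tool frame: the origin (TCP) lies between the finger pads; the fingertips stand manip.finger_overhang ahead of it and the grasp point (between the pads) lies 2 mm behind it (manip.finger_overhang is the distance from the TCP to the fingertips, in mm); z points along the fingers, y is the direction in which the jaws open and shut (so a half turn about z gives the same grasp; the last joint's range is limited). The gripper opens to 94 mm and grips with 3 to 60 N. Pads are 16 mm wide; open, the fingers measure 119 mm over their backs; the gripper's body (75 mm by 177 mm) begins 78 mm behind the grasp point.
Start: joints at [-0.067, 0.3, 1.521, -0, 1.321, -0.067], TCP at [549.99, -0.002, 222.446] pointing down, gripper open.
Joint ranges: [-3.03, 3.03], [-0.79, 2.21], [0.23, 2.52], [-1.04, 4.18], [0, 3.07], [-2.55, 2.55]. Speed limits (rad/s): [2.22, 2.22, 2.57, 3.14, 3.14, 3.14].

INTERFACE

Orientations are given as [roll, pitch, yaw] about the fixed x, y, z axes, in that order (R = Rz(yaw) Ry(pitch) Rx(roll)).
In Python, from cell import manip gives the robot as it stands.
- The arm moves only by the tool drive_tool, never from a script. Its argument "steps" is a list of rows, each an object with "delta_pos": the shift along the world's x, y, z in mm, a list of three; "yaw": the turn about the world's z in rad; "hand": the finger opening in mm, from 0 to 94. A call has 1 to 5 rows; each row shifts and turns the commanded pose from where the row before left it; what a row does not reach is not made up. A row lasts 1/12 s, in which the tool goes at most 41.7 mm and 7.16 degrees, less where a joint would pass 70% of its speed; a pose out of reach is approached as far as the arm can. A call is refused whole if a number of a shift passes 41.7 or a number of a turn 0.125, either way. A call with a gripper value outside its range is refused whole. The fingers move at their own pace and stop on an object; "squeeze" is the grip in N (left out, the last holds). Time passes only in rows, so rows that do not move let the fingers close. It gives the time, the measured TCP pose, the force and the opening at its end, in the units of the state.
- manip.read_state(): the state, without advancing time (a new reading comes with each control period).
- manip.camera(name): name is "scene" or "side" or "wrist"; returns a dict with "frame" (480x640x3 uint8, red, green, blue), "range_z" (480x640 float32, mm along the optical axis (not along the pixel's ray), 0 where there is no reading), "intrinsics" (3x3 intrinsics, pixels), "position" and "attitude" of the camera in the world. Camera axes: x right, y down, z forward; pixel columns grow to the right and rows downward; lengths in mm; the calibration is good to about 2 mm. A picture is of the moment at which its call begins.
- manip.sign_off(): hands the job in, once; it reports no verdict.
The state is a dict: "clock": time; "joints": joint angles; "qd": joint speeds; "effort": joint torques, N m; "eef_pos": TCP position; "eef_rot": TCP orientation; "wrist_force": force on the tool from outside, world axes, zero at the start; "moment": the same for the moment, N m; "finger_gap": finger opening in mm.
Only numpy, scipy, OpenCV 4.12 (cv2) and the standard library are available. Lean on these libraries where they do the work, as an engineer would, in place of code of your own. Each camera call takes 0.05 s, during which the arm holds its last target.

TASK

First draw the flat stage plate on the rig toward the robot until it stands against its end stop. Then roll the worm of the adjustable wrench, which lies wide open round the lock nut, until the jaws just fit the nut, and swing the wrench handle to tighten the nut clockwise by about 55 degrees. Turn the nut with the wrench only, leave the wrench lying on the nut, and leave the jar, screwdriver and slide box alone.

Things in the scene. Friction and masses are not known exactly. Their poses are not given: they have to be found in the camera images.
- rig: Fixed rig on the table: white base slab 285 x 310 x 12 mm (in its frame x -170 to 115, y -90 to 220 mm), dark clamp plate on it (x -75 to 45, y -60 to 120, top 28 mm above the table), which carries the lock nut. Origin at table level under the nut's axis; x points away from the robot, y to the left.
- stage (a joint): Sliding aluminium stage plate, 130 x 82 x 8 mm with a glass inlay, left (+y) of the clamp plate. Value in m: how far it is drawn along the rig's -x; 0.070 when its front edge meets the dark end stop, a bar 26 mm above the table. No handle: press 5 to 10 N on top and pull against about 2.5 N of friction. It stays where it is left.
- stage_top (a point): Centre of the stage plate's top face, 20.5 mm above the table; moves with the plate; at x -8 mm minus the stage value, y +166 mm in the rig's frame. A low guide rail (top 24 mm) runs 42 mm to its left; the clamp plate's lip (top 28 mm) covers its edge from 31 mm to its right.
- lock_nut (a joint): Large plain steel hex nut, 30 mm across flats (34.6 across corners), 16 mm high, on a stud whose top is 18 mm above the clamp plate. Value in rad: grows as the nut is turned clockwise seen from above (tightened); about 0 at the start. About 0.15 N m resists and it stays where it is left.
- wrench: Loose adjustable wrench, 181 mm, ~0.45 kg, flat on the clamp plate, jaws round the nut, handle toward the robot. Origin: underside, where a fitted nut's centre lies; x runs from handle to jaw mouth, z up, the jaws lie along y: fixed jaw face at y +15 mm, moving jaw at -y. Head 14 mm thick, throat at x -21; handle x -68 to -165, 22 mm wide, centre line y -6, 2 to 12 mm above the underside.
- jaw (a joint): Moving jaw. Value in m: jaw gap is 40 mm + value; -0.010 when it just fits the 30 mm nut. It moves only by the worm, 1.5 mm per radian of worm, and holds its place. Wider than 34.6 mm it slips round the nut.
- worm_top (a point): Top of the worm: dark knurled roller, 20 mm diameter, 20 mm long, axis along the wrench's y, at wrench x -44, y -6, z 21 mm (49 mm above the table), 7 mm proud of the head, higher than nut and stud. Press with 5 to 10 N and drag toward the nut (+x) to close, against 3 to 4 N; 10 mm of drag is 1 rad. Lift, go back, repeat. It stalls when the jaws are snug.
- handle_end (a point): Mid handle near its end, at wrench x -148, y -6, z 7 mm (35 mm above the table; the slab below is at 12 mm). Push it to the robot's left (the rig's +y) to turn clockwise.
- jar: Bystander: amber jar with white lid, 60 mm diameter, 80 mm high; origin under its centre.
- screwdriver: Bystander: screwdriver 180 mm long lying on the table.
- slide_box: Bystander: black slide box 85 x 120 x 35 mm; origin under its centre.
Not all that is in view belongs to the job. Of the things shaped like the wrench, the bare steel one is meant.

How it is judged:
By the outcome, as a careful person would: the job done as asked, in the order asked, and still so for the second after the job is handed in, with the robot touching nothing.
It also fails if it takes over 69 s, if anything falls off the work surface, if the arm or the gripper's body presses on something with over 40 N, if the wrist force passes 120 N, or if a joint passes its speed limit or range.

## Working session

There is one attempt and no reset: what is moved stays moved. The work goes in short steps, Python scripts to look and compute and a tool call to move; the robot and the scene stay as the last step left them, time stands still between calls to the robot, and variables do not carry over. Pictures are saved under pics/ and viewed, and the job is handed in when it is done.

Besides the shell and the picture viewer there is one more tool, called after "Request:" in YAML: its name, and indented under it one key for each argument. drive_tool: Moves the arm, as the interface text tells. Its arguments: {"type":"object","properties":{"steps":{"type":"array"},"squeeze":{"type":"number"}},"required":["steps"]}

```bash
ls; mkdir -p pics
cat > h.py <<'E'
import numpy as np, cv2
from cell import manip
def snap(n,tag):
    c=manip.camera(n); cv2.imwrite(f'pics/{tag}.png',c['frame'][:,:,::-1]); np.savez(f'pics/{tag}.npz',**{k:np.array(v) for k,v in c.items()}); return c
E
python3 - <<'E'
from h import *
print(manip.read_state()); print(manip.finger_overhang)
for n in ['scene','side','wrist']:
    c=snap(n,n+'0'); print(n,c['intrinsics'],c['position'],c['attitude'])
E
```

```text
pics
{'clock': 0.0, 'joints': array([-6.65908805e-02,  3.00457619e-01,  1.52158432e+00, -4.24785749e-05,
        1.32070279e+00, -6.66273646e-02]), 'qd': array([-0.0015303 , -0.00083731, -0.00098365, -0.00088387,  0.00011494,
       -0.0008786 ]), 'effort': array([-1.53750298e-03, -5.31805658e+01, -3.52735734e+01,  7.07558286e-02,
        2.43994006e-02, -4.79655944e-05]), 'eef_pos': array([5.49753781e+02, 8.04045547e-03, 2.21892348e+02]), 'eef_rot': array([-3.14044040e+00, -3.56488632e-05,  1.57084333e+00]), 'wrist_force': array([0.03494965, 0.09099814, 0.04172351]), 'moment': array([-0.00249288, -0.03452658, -0.00511312]), 'finger_gap': 94.22202650021309}
17.0
scene [[531.00584604   0.         319.44027875]
 [  0.         531.00584604 235.72034037]
 [  0.           0.           1.        ]] [ 978.56147126 -651.29646513 1197.79787686] [-2.53407508 -0.0112341   0.57835137]
side [[562.22522193   0.         320.08585035]
 [  0.         562.22522193 238.94223993]
 [  0.           0.           1.        ]] [ 345.47425706 1075.53569257  745.66365965] [-2.12331972  0.01183782 -2.94995158]
wrist [[432.00121993   0.         322.17332964]
 [  0.         432.00121993 241.3425883 ]
 [  0.           0.           1.        ]] [549.00104232  67.84314506 384.82078425] [2.90929455e+00 1.26105928e-04 1.66933281e-03]
```

View pics/scene0.png

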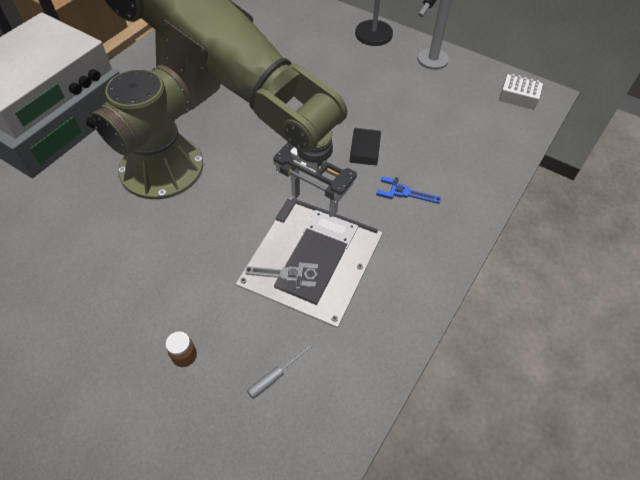

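View pics/side0.png

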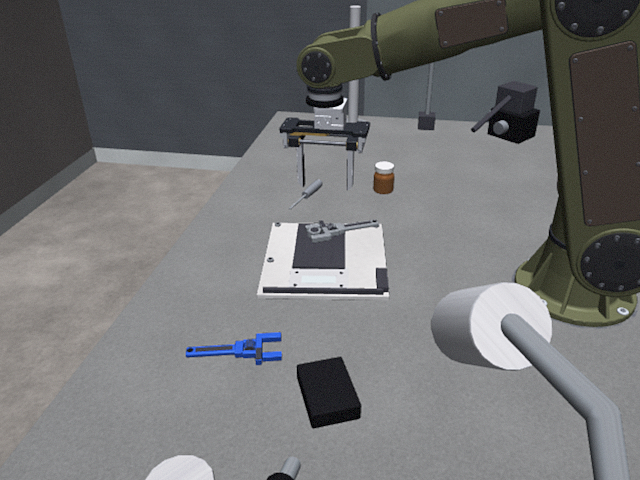

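View pics/wrist0.png

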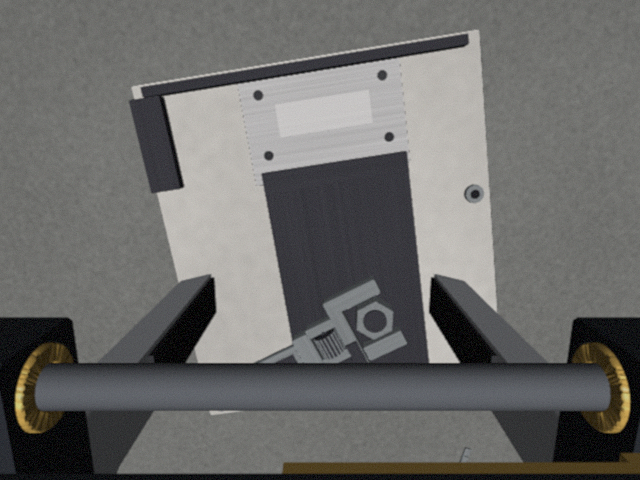

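The wrist view shows the stage plate (screws at about (258,95), (382,75), (389,137), (268,156)), the end stop on its left at (157,143), the nut at (375,320) and the worm at (326,345). The blue wrench is a decoy.

```bash
cat >> h.py <<'E'
from scipy.spatial.transform import Rotation as Ro
def load(tag): return dict(np.load(f'pics/{tag}.npz'))
def ray(c,u,v,z):
    R=Ro.from_euler('xyz',c['attitude']).as_matrix()
    d=R@np.linalg.inv(c['intrinsics'])@np.array([u,v,1.]); p=c['position']
    return p+d*(z-p[2])/d[2]
def dep(c,u,v):
    R=Ro.from_euler('xyz',c['attitude']).as_matrix()
    z=c['range_z'][int(v),int(u)]
    return R@(np.linalg.inv(c['intrinsics'])@np.array([u,v,1.])*z)+c['position']
E
python3 - <<'E'
from h import *
c=load('wrist0'); np.set_printoptions(precision=1,suppress=True)
for n,u,v,z in [('slabTL',133,86,12),('slabTR',479,30,12),('clampTL',263,172,28),('clampTR',407,152,28),('s1',258,95,20.5),('s2',382,75,20.5),('s3',389,137,20.5),('s4',268,156,20.5),('stopTL',131,99,26),('stopBR',182,187,26),('nut',375,320,46),('worm',326,345,49),('jawTip fixed',379,287,42),('movtip',405,345,42)]:
    print(n,ray(c,u,v,z),dep(c,u,v))
f=c['frame']; cv2.imwrite('pics/wc.png',cv2.resize(f[200:420,180:460,::-1],None,fx=2.8,fy=2.7,interpolation=cv2.INTER_CUBIC))
E
```

```text
slabTL [394.3 109.9  12. ] [394.3 109.8  12.1]
slabTR [673.5 152.5  12. ] [677.6 155.3  -0.3]
clampTL [500.6  41.6  28. ] [500.   41.3  23.3]
clampTR [617.6  57.8  28. ] [618.6  57.7  22.7]
s1 [497.4 102.2  20.5] [497.6 102.1  22.1]
s2 [596.4 117.5  20.5] [596.1 117.2  22.5]
s3 [603.7  69.6  20.5] [603.7  69.6  21. ]
s4 [504.1  54.2  20.5] [504.2  54.2  21.2]
stopTL [397.5  98.5  26. ] [386.7 100.7   0.4]
stopBR [432.8  29.   26. ] [430.9  28.4  20. ]
nut [593.7 -80.3  46. ] [593.8 -80.7  45.2]
worm [ 552.5 -101.8   49. ] [549.   67.8 384.8]
jawTip fixed [596.7 -52.4  42. ] [598.6 -57.2  28.5]
movtip [ 620.9 -105.2   42. ] [ 623.9 -112.4   27.7]
```

View pics/wc.png

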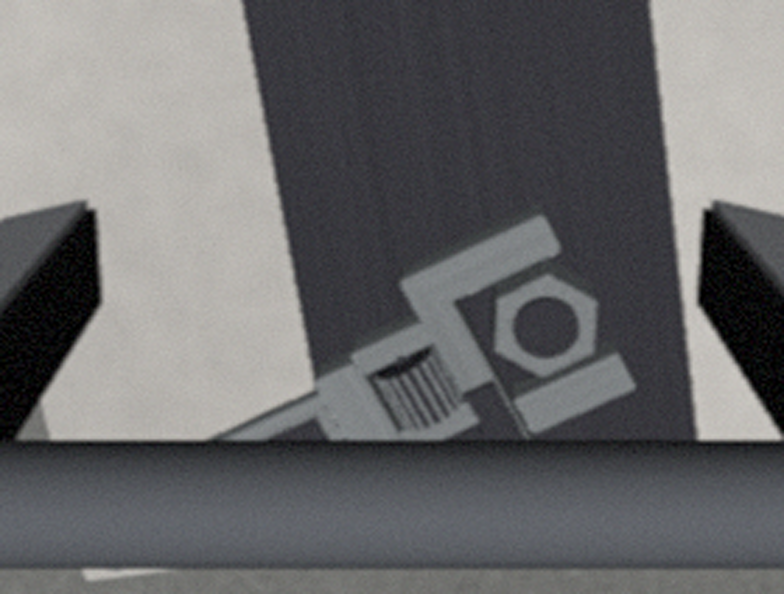

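Request:
drive_tool:
  steps:
    - {"delta_pos": [2, 30, -35], "yaw": 0.05, "hand": 0}
    - {"delta_pos": [2, 30, -35], "yaw": 0.05, "hand": 0}
    - {"delta_pos": [1, 25, -35], "yaw": 0.05, "hand": 0}
    - {"delta_pos": [0, 0, -35], "yaw": 0, "hand": 0}
    - {"delta_pos": [0, 0, -25], "yaw": 0, "hand": 0}
  squeeze: 20

```text
clock: 0.57
eef_pos: [553.3, 79.6, 62.2]
eef_rot: [-3.139, -0.0, 1.723]
wrist_force: [-0.5, -0.3, -0.3]
finger_gap: 63.9
```

Run:
```python
from h import *
c=load('wrist0'); np.set_printoptions(precision=1,suppress=True)
nut=np.array([593.7,-80.3]);a=.153;X=np.array([np.cos(a),np.sin(a)]);Y=np.array([-X[1],X[0]])
def rig(p): return np.array([(p[:2]-nut)@X,(p[:2]-nut)@Y])
for n,u,v,z in [('stage TL',240,83,20.5),('TR',402,58,20.5),('BL',257,185,20.5),('BR',410,150,20.5),('stopBR',182,187,26),('stopTR',160,96,26)]: print(n,rig(ray(c,u,v,z)))
q=lambda x,y:(180+x/2.8,200+y/2.7)
P={k:ray(c,*q(*p),z)[:2] for k,p,z in [('f0',(401,283),42),('f1',(543,215),42),('w0',(380,385),46),('w1',(470,345),46),('m0',(515,395),42),('m1',(617,353),42),
 ('n0',(553,275),44),('n1',(597,298),44),('n2',(593,345),44),('n3',(548,374),44),('n4',(497,350),44),('n5',(500,292),44)]}
for k in P: print(k,P[k])
d=P['f1']-P['f0'];print(np.arctan2(d[1],d[0]),np.linalg.norm(d));d=P['m1']-P['m0'];print(np.arctan2(d[1],d[0]),np.linalg.norm(d))
n=np.array([P[f'n{i}'] for i in range(6)]);print(n.mean(0),[(np.degrees(np.arctan2(*(n[i]-n.mean(0))[::-1])),np.linalg.norm(n[i]-n.mean(0))) for i in range(6)])
snap('wrist','wrist1');print(manip.read_state())
```

```text
stage TL [-79.9 206.2]
TR [ 49.9 205.2]
BL [-81.5 124.4]
BR [ 48.7 133.7]
stopBR [-142.3  132.6]
stopTR [-143.4  205.4]
f0 [550.1 -68.4]
f1 [592.3 -46. ]
w0 [ 543.7 -101.1]
w1 [570.9 -87.4]
m0 [ 585.4 -106.5]
m1 [616.3 -91.9]
n0 [595.6 -64.8]
n1 [609.  -72.4]
n2 [608.5 -88.3]
n3 [595.1 -98.2]
n4 [579.3 -90. ]
n5 [579.8 -70.5]
0.4881673164459914 47.77106606532658
0.44144192648316827 34.16121705461623
[594.5 -80.7] [(np.float64(86.31624627841445), np.float64(15.905625908176601)), (np.float64(29.692927079960118), np.float64(16.690876493551304)), (np.float64(-28.50430412628634), np.float64(15.827495864802705)), (np.float64(-88.25701326154639), np.float64(17.504787556489536)), (np.float64(-148.5791865187693), np.float64(17.849438955113605)), (np.float64(145.2612533260923), np.float64(17.92555013926508))]
{'clock': 0.6167, 'joints': array([ 0.1,  0.5,  1.6, -0. ,  1. , -0.1]), 'qd': array([-0. , -0.1, -0. , -0. ,  0.1, -0. ]), 'effort': array([  1.2, -78.3, -42.9,   0.1,   0.5,  -0. ]), 'eef_pos': array([551.5,  78.8,  58.3]), 'eef_rot': array([-3.1, -0. ,  1.7]), 'wrist_force': array([-2.2,  0.4, -4.8]), 'moment': array([-0. ,  0.1,  0. ]), 'finger_gap': 60.402331156392755}
```

View pics/wrist1.png

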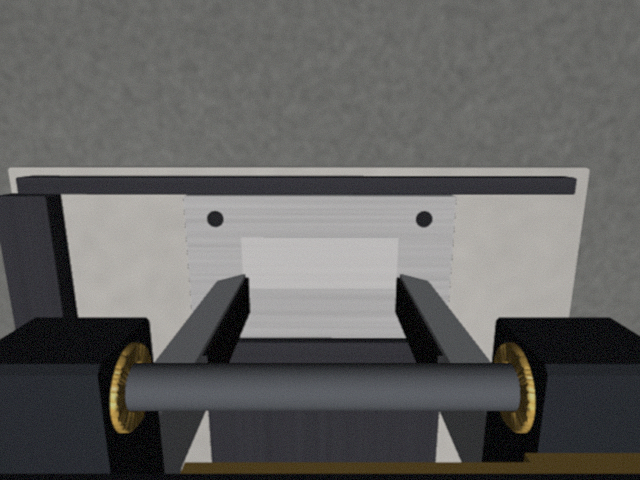

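Request:
drive_tool:
  steps:
    - {"delta_pos": [0, 4, 0], "yaw": 0, "hand": 0}
    - {"delta_pos": [0, 0, 0], "yaw": 0, "hand": 0}
    - {"delta_pos": [0, 0, 0], "yaw": 0, "hand": 0}
    - {"delta_pos": [0, 0, 0], "yaw": 0, "hand": 0}
    - {"delta_pos": [0, 0, 0], "yaw": 0, "hand": 0}

```text
clock: 1.03
eef_pos: [555.2, 82.3, 66.8]
eef_rot: [3.139, 0.0, 1.721]
wrist_force: [0.5, -0.4, -0.1]
finger_gap: 26.7
```

Request:
drive_tool:
  steps:
    - {"delta_pos": [0, 0, 0], "yaw": 0, "hand": 0}
    - {"delta_pos": [0, 0, 0], "yaw": 0, "hand": 0}
    - {"delta_pos": [0, 0, 0], "yaw": 0, "hand": 0}
    - {"delta_pos": [0, 0, 0], "yaw": 0, "hand": 0}
    - {"delta_pos": [0, 0, -10], "yaw": 0, "hand": 0}

```text
clock: 1.45
eef_pos: [555.5, 82.5, 56.6]
eef_rot: [3.139, 0.0, 1.721]
wrist_force: [1.0, -0.6, 1.1]
finger_gap: 0.5
```

Request:
drive_tool:
  steps:
    - {"delta_pos": [0, 3, -8], "yaw": 0, "hand": 0}
    - {"delta_pos": [0, 0, -6], "yaw": 0, "hand": 0}
    - {"delta_pos": [0, 0, -2], "yaw": 0, "hand": 0}
    - {"delta_pos": [0, 0, -1], "yaw": 0, "hand": 0}
    - {"delta_pos": [0, 0, 0], "yaw": 0, "hand": 0}

```text
clock: 1.87
eef_pos: [554.5, 85.5, 38.0]
eef_rot: [-3.141, -0.0, 1.721]
wrist_force: [0.4, 0.3, -0.6]
finger_gap: 0.5
```

Request:
drive_tool:
  steps:
    - {"delta_pos": [0, 0, -0.5], "yaw": 0, "hand": 0}
    - {"delta_pos": [0, 0, -0.5], "yaw": 0, "hand": 0}
    - {"delta_pos": [0, 0, 0], "yaw": 0, "hand": 0}
    - {"delta_pos": [0, 0, 0], "yaw": 0, "hand": 0}

```text
clock: 2.2
eef_pos: [554.8, 85.4, 37.8]
eef_rot: [3.141, 0.0, 1.721]
wrist_force: [-1.0, 0.0, 5.4]
finger_gap: 0.7
```

Request:
drive_tool:
  steps:
    - {"delta_pos": [0, 0, -0.5], "yaw": 0, "hand": 0}
    - {"delta_pos": [-1, -0.15, 0], "yaw": 0, "hand": 0}
    - {"delta_pos": [-2, -0.3, 0], "yaw": 0, "hand": 0}
    - {"delta_pos": [-3, -0.45, 0], "yaw": 0, "hand": 0}
    - {"delta_pos": [-3, -0.45, 0], "yaw": 0, "hand": 0}

```text
clock: 2.62
eef_pos: [546.6, 84.2, 37.8]
eef_rot: [3.138, 0.0, 1.721]
wrist_force: [1.7, 0.9, 6.3]
finger_gap: 0.8
```

Request:
drive_tool:
  steps:
    - {"delta_pos": [-4, -0.6, -0.2], "yaw": 0, "hand": 0}
    - {"delta_pos": [-4, -0.6, 0], "yaw": 0, "hand": 0}
    - {"delta_pos": [-4, -0.6, 0], "yaw": 0, "hand": 0}
    - {"delta_pos": [-4, -0.6, 0], "yaw": 0, "hand": 0}
    - {"delta_pos": [-4, -0.6, 0], "yaw": 0, "hand": 0}

```text
clock: 3.03
eef_pos: [526.7, 81.1, 37.7]
eef_rot: [3.138, 0.0, 1.721]
wrist_force: [3.1, 1.0, 7.0]
finger_gap: 0.7
```

Run:
```python
from h import *
snap('wrist','wrist2');s=manip.read_state();print(s['wrist_force'],s['eef_pos'])
```

```text
[-2.22509237 -0.05343414  9.40532047] [526.07223594  81.03836576  37.71481257]
```

View pics/wrist2.png

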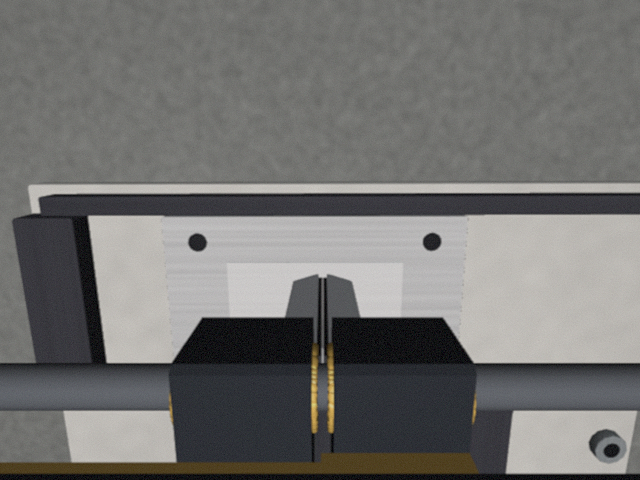

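The plate follows the fingers: its front edge is at column 163 and the stop at about 100, so roughly 30 mm remain.

Request:
drive_tool:
  steps:
    - {"delta_pos": [-3, -0.45, 0], "yaw": 0, "hand": 0}
    - {"delta_pos": [-4, -0.6, 0], "yaw": 0, "hand": 0}
    - {"delta_pos": [-4, -0.6, 0], "yaw": 0, "hand": 0}
    - {"delta_pos": [-4, -0.6, 0], "yaw": 0, "hand": 0}
    - {"delta_pos": [-4, -0.6, 0], "yaw": 0, "hand": 0}

```text
clock: 3.5
eef_pos: [507.7, 78.2, 37.7]
eef_rot: [3.138, 0.0, 1.721]
wrist_force: [2.3, 0.2, 6.7]
finger_gap: 0.7
```

Request:
drive_tool:
  steps:
    - {"delta_pos": [-3, -0.45, 0], "yaw": 0, "hand": 0}
    - {"delta_pos": [-3, -0.45, 0], "yaw": 0, "hand": 0}
    - {"delta_pos": [-2, -0.3, 0], "yaw": 0, "hand": 0}
    - {"delta_pos": [-2, -0.3, 0], "yaw": 0, "hand": 0}

```text
clock: 3.83
eef_pos: [497.8, 76.7, 37.7]
eef_rot: [3.138, 0.0, 1.721]
wrist_force: [1.4, 0.0, 7.3]
finger_gap: 0.5
```

Run:
```python
from h import *
snap('wrist','wrist3');s=manip.read_state();print(s['wrist_force'],s['eef_pos'])
```

```text
[ 1.91456858 -1.00548097  8.54352099] [497.51585917  76.65599497  37.70881249]
```

View pics/wrist3.png

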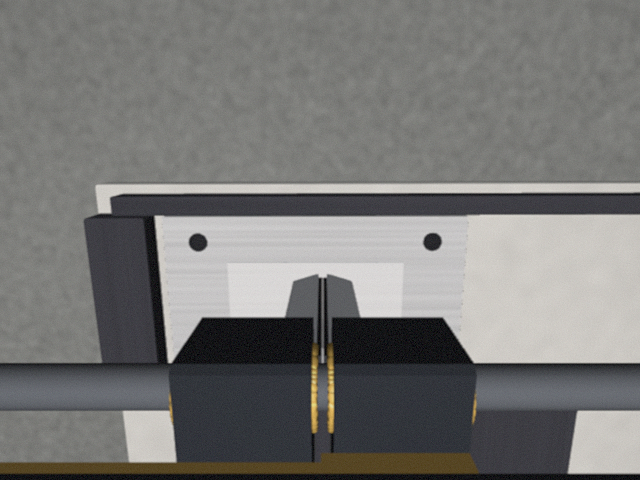

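The plate edge (col ~163) is now almost at the stop (col ~160). I'll continue slowly until the force rises.

Request:
drive_tool:
  steps:
    - {"delta_pos": [-1, -0.15, 0], "yaw": 0, "hand": 0}
    - {"delta_pos": [-1, -0.15, 0], "yaw": 0, "hand": 0}
    - {"delta_pos": [-1, -0.15, 0], "yaw": 0, "hand": 0}
    - {"delta_pos": [-1, -0.15, 0], "yaw": 0, "hand": 0}

```text
clock: 4.22
eef_pos: [493.9, 76.1, 37.7]
eef_rot: [3.138, 0.0, 1.721]
wrist_force: [2.4, -0.3, 7.9]
finger_gap: 0.2
```

Request:
drive_tool:
  steps:
    - {"delta_pos": [-0.5, -0.08, 0], "yaw": 0, "hand": 0}
    - {"delta_pos": [-0.5, -0.08, 0], "yaw": 0, "hand": 0}
    - {"delta_pos": [-0.5, -0.08, 0], "yaw": 0, "hand": 0}

```text
clock: 4.47
eef_pos: [492.6, 75.9, 37.7]
eef_rot: [3.137, 0.0, 1.721]
wrist_force: [3.7, 0.7, 5.4]
finger_gap: 0.1
```

Run:
```python
from h import *
snap('wrist','wrist4');s=manip.read_state();print(s['wrist_force'],s['eef_pos'])
a=load('wrist3')['frame'];b=load('wrist4')['frame']
cv2.imwrite('pics/w34.png',cv2.resize(np.vstack([a[190:300,80:320],b[190:300,80:320]])[:,:,::-1],None,fx=2.5,fy=2.5))
```

```text
[4.21629753 0.54078094 6.35332555] [492.61410711  75.90879023  37.76128734]
```

View pics/w34.png

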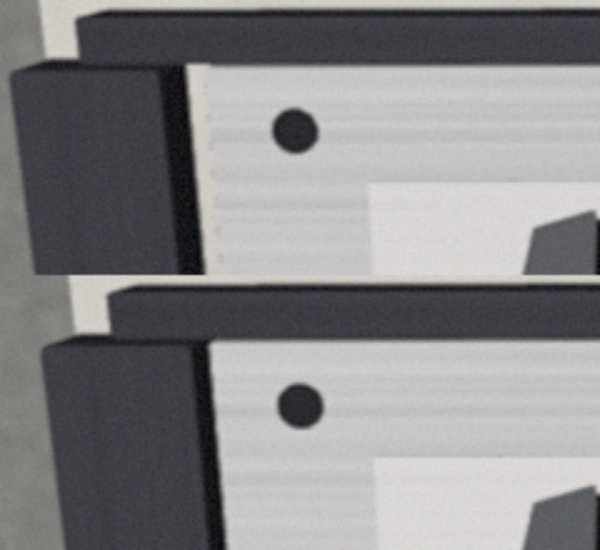

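Request:
drive_tool:
  steps:
    - {"delta_pos": [-1, -0.15, -0.2], "yaw": 0, "hand": 0}
    - {"delta_pos": [-1, -0.15, 0], "yaw": 0, "hand": 0}
    - {"delta_pos": [0, 0, 0], "yaw": 0, "hand": 0}

```text
clock: 4.77
eef_pos: [490.8, 75.6, 37.7]
eef_rot: [3.137, 0.0, 1.721]
wrist_force: [5.2, -0.4, 8.5]
finger_gap: 0.7
```

Run:
```python
from h import *
snap('wrist','wrist5');s=manip.read_state();print(s['wrist_force'],s['eef_pos'])
b=load('wrist5')['frame']
cv2.imwrite('pics/w5.png',cv2.resize(b[190:340,80:320,::-1],None,fx=3,fy=3))
```

```text
[ 3.70657937e+00 -2.78090546e-03  8.49208277e+00] [490.83436343  75.62316713  37.70814021]
```

View pics/w5.png

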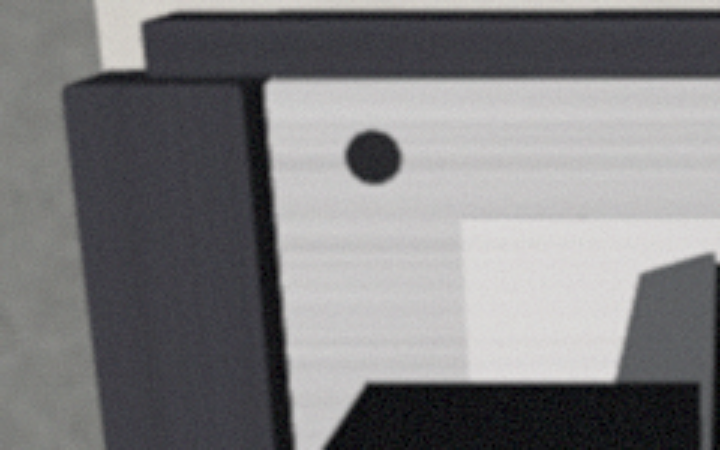

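Stage seated: the plate is flush to the stop, and the fingers slipped about 1.8 mm while it stood still. Lifting now, then looking at the wrench.

Request:
drive_tool:
  steps:
    - {"delta_pos": [0, 0, 5], "yaw": 0, "hand": 0}
    - {"delta_pos": [0, 0, 30], "yaw": 0, "hand": 0}
    - {"delta_pos": [10, -20, 34], "yaw": 0.05, "hand": 0}
    - {"delta_pos": [18, -34, 15], "yaw": 0.09, "hand": 0}
    - {"delta_pos": [18, -34, 10], "yaw": 0.09, "hand": 0}

```text
clock: 5.23
eef_pos: [536.0, -13.1, 133.4]
eef_rot: [3.139, 0.001, 1.957]
wrist_force: [1.1, -0.5, 1.0]
finger_gap: 0.1
```

Request:
drive_tool:
  steps:
    - {"delta_pos": [18, -35, 10], "yaw": 0.09, "hand": 0}
    - {"delta_pos": [15, -35, 10], "yaw": 0, "hand": 0}
    - {"delta_pos": [10, -35, 10], "yaw": 0, "hand": 0}
    - {"delta_pos": [5, -25, 10], "yaw": 0, "hand": 0}
    - {"delta_pos": [0, -15, 0], "yaw": 0, "hand": 0}

```text
clock: 5.65
eef_pos: [583.8, -160.3, 172.1]
eef_rot: [3.14, 0.002, 2.039]
wrist_force: [0.1, -0.6, 0.2]
finger_gap: 0.3
```

Request:
drive_tool:
  steps:
    - {"delta_pos": [0, -15, 0], "yaw": 0, "hand": 0}
    - {"delta_pos": [0, 0, 0], "yaw": 0, "hand": 0}

```text
clock: 5.82
eef_pos: [582.3, -174.0, 169.6]
eef_rot: [-3.141, -0.001, 2.039]
wrist_force: [-1.0, 0.4, -0.8]
finger_gap: 0.2
```

Run:
```python
from h import *
snap('wrist','wrist6');s=manip.read_state();print(s['wrist_force'],s['eef_pos'],s['eef_rot'])
```

```text
[0.34327581 0.06405816 0.56145373] [ 582.41891544 -172.59973077  169.53861135] [-3.14057922e+00 -1.13691764e-03  2.03987942e+00]
```

View pics/wrist6.png

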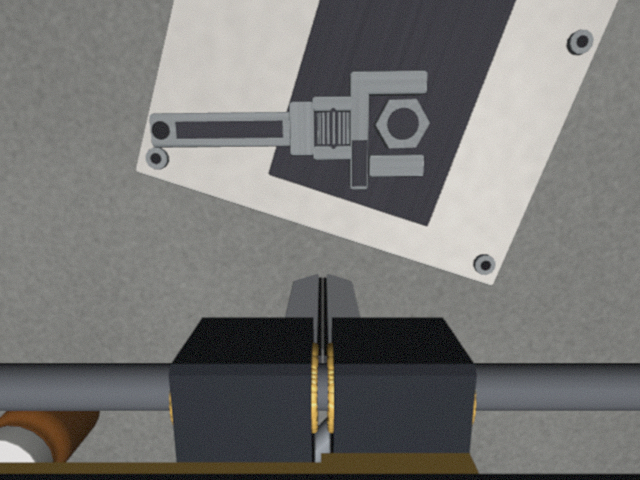

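Run:
```python
from h import *
c=load('wrist6'); np.set_printoptions(precision=1,suppress=True)
def pr(n,u,v,z): p=ray(c,u,v,z); print(n,p,dep(c,u,v)); return p
n=pr('nut',404,123,44); w=pr('worm',333,127,49)
f0=pr('fix in L',369,94,42);f1=pr('fix in R',427,93,42);o0=pr('fix out L',352,72,42);o1=pr('fix outR',427,71,42)
m0=pr('mov in L',370,156,42);m1=pr('mov in R',424,155,42);t=pr('throat',368,125,42)
h=pr('hole',160,130,40);hl=pr('h edge',280,113,40);h2=pr('h edge',280,147,40)
for a,b in [(f0,f1),(o0,o1),(m0,m1),(h,w)]: d=(b-a)[:2];print(np.arctan2(d[1],d[0]),np.hypot(*d))
a=.469;X=np.array([np.cos(a),np.sin(a)]);Y=np.array([-X[1],X[0]])
for k,p in dict(worm=w,f0=f0,m0=m0,t=t,hole=h,f1=f1,m1=m1).items(): print(k,(p-n)[:2]@X,(p-n)[:2]@Y)
f=c['frame'];cv2.imwrite('pics/w6.png',cv2.resize(f[60:200,140:440,::-1],None,fx=2.6,fy=2.6,interpolation=cv2.INTER_CUBIC))
```

```text
nut [594.  -80.4  44. ] [593.8 -80.6  45.4]
worm [ 554.3 -103.5   49. ] [ 554.2 -103.6   50. ]
fix in L [565.5 -74.7  42. ] [565.5 -74.7  41.7]
fix in R [598.3 -57.4  42. ] [600.5 -54.7  28.1]
fix out L [549.6 -68.   42. ] [549.6 -67.8  41.2]
fix outR [591.6 -46.   42. ] [593.4 -42.9  29. ]
mov in L [ 584.6 -108.7   42. ] [ 584.6 -108.7   41.5]
mov in R [616. -92.  42.] [619.3 -90.9  27.3]
throat [574.  -91.9  42. ] [574.1 -91.8  40.7]
hole [ 454.1 -156.3   40. ] [ 454.5 -156.1   41.2]
h edge [ 519.6 -111.    40. ] [ 519.6 -111.    39.7]
h edge [ 528.9 -130.5   40. ] [ 528.1 -131.1   28.9]
0.4865155513914019 37.0542441888282
0.48265156677204624 47.39498658916817
0.48831557357018446 35.61518206777477
0.4848025075074142 113.2309124462293
worm -45.85795695856863 -2.6777977040216756
f0 -22.812180167144597 17.939436240841456
m0 -21.138190100321665 -20.975321166072316
t -22.962878410226576 -1.208837408956669
hole -159.07473173010604 -4.467055577167865
f1 14.2363801470904 18.58842857346188
m1 14.470348315259336 -20.28743627247625
```

View pics/w6.png

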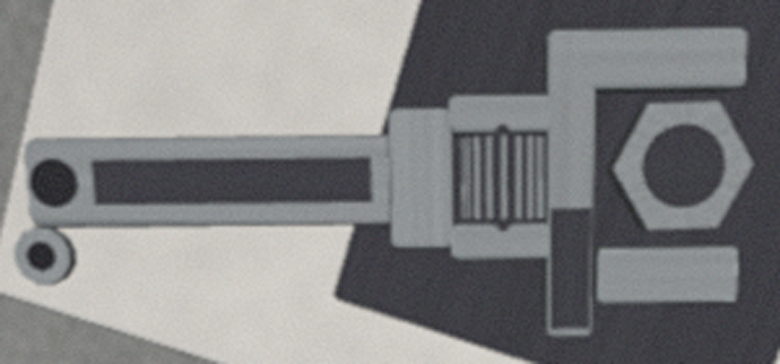

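Request:
drive_tool:
  steps:
    - {"delta_pos": [-13, 25, -20], "yaw": 0.015, "hand": 0}
    - {"delta_pos": [-13, 25, -25], "yaw": 0, "hand": 0}
    - {"delta_pos": [-9, 15.4, -30], "yaw": 0, "hand": 0}
    - {"delta_pos": [0, 0, -20], "yaw": 0, "hand": 0}
    - {"delta_pos": [0, 0, 0], "yaw": 0, "hand": 0}

```text
clock: 6.28
eef_pos: [545.5, -104.3, 71.5]
eef_rot: [-3.137, -0.005, 2.058]
wrist_force: [0.0, -0.2, -0.9]
finger_gap: 0.9
```

Request:
drive_tool:
  steps:
    - {"delta_pos": [0, 0, 0], "yaw": 0, "hand": 0}

```text
clock: 6.37
eef_pos: [547.7, -105.9, 75.3]
eef_rot: [-3.14, -0.001, 2.057]
wrist_force: [0.4, 0.5, 0.2]
finger_gap: 0.5
```

Request:
drive_tool:
  steps:
    - {"delta_pos": [0, -1, -5], "yaw": 0, "hand": 0}
    - {"delta_pos": [0, 0, -3], "yaw": 0, "hand": 0}
    - {"delta_pos": [0, 0, -1], "yaw": 0, "hand": 0}
    - {"delta_pos": [0, 0, -1], "yaw": 0, "hand": 0}
    - {"delta_pos": [0, 0, 0], "yaw": 0, "hand": 0}

```text
clock: 6.78
eef_pos: [548.2, -108.2, 65.6]
eef_rot: [3.141, 0.0, 2.055]
wrist_force: [-0.4, 0.1, 0.1]
finger_gap: 0.0
```

Request:
drive_tool:
  steps:
    - {"delta_pos": [0, 0, -0.5], "yaw": 0, "hand": 0}
    - {"delta_pos": [0, 0, 0], "yaw": 0, "hand": 0}
    - {"delta_pos": [0, 0, 0], "yaw": 0, "hand": 0}

```text
clock: 7.03
eef_pos: [548.1, -108.1, 65.0]
eef_rot: [3.142, 0.0, 2.056]
wrist_force: [0.2, 0.5, 0.7]
finger_gap: 0.1
```

Run:
```python
from h import *
snap('wrist','wrist7');s=manip.read_state();print(s['wrist_force'],s['eef_pos'],s['eef_rot'])
c=snap('scene','scene1')
cv2.imwrite('pics/s1.png',cv2.resize(c['frame'][200:330,220:400,::-1],None,fx=4,fy=4,interpolation=cv2.INTER_CUBIC))
```

```text
[ 0.22340736  0.52615279 -0.30663628] [ 548.1167304  -108.07901819   65.04863435] [3.14150283e+00 1.30736362e-04 2.05578772e+00]
```

View pics/s1.png

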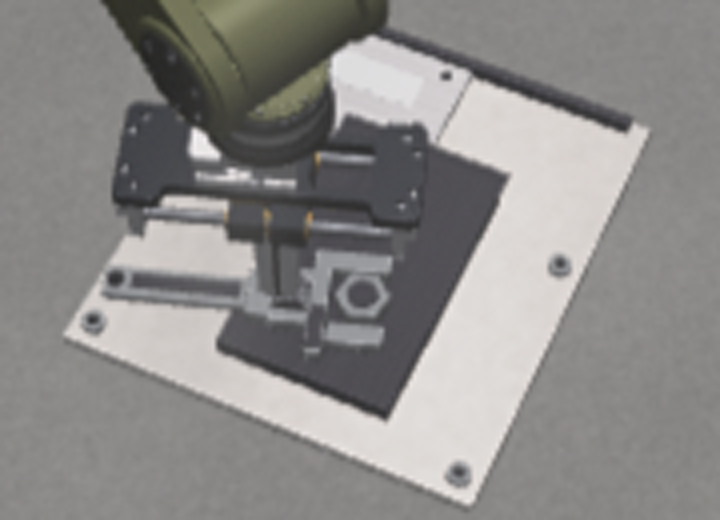

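View pics/wrist7.png

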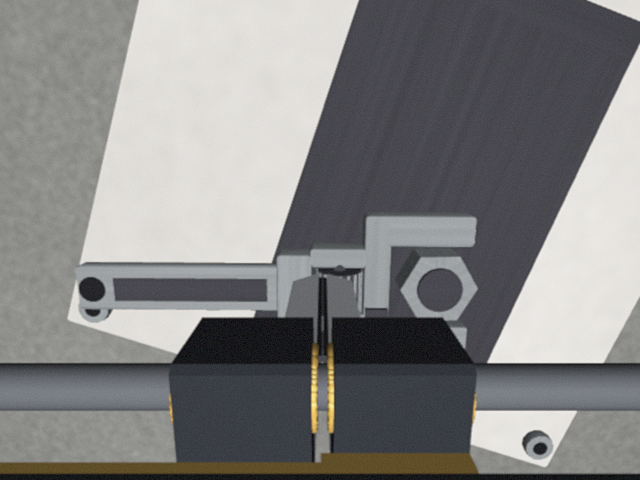

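Request:
drive_tool:
  steps:
    - {"delta_pos": [0, 0, 2], "yaw": 0, "hand": 0}
    - {"delta_pos": [3.5, 1.9, 0], "yaw": 0, "hand": 0}
    - {"delta_pos": [0, 0, 0], "yaw": 0, "hand": 0}
    - {"delta_pos": [0, 0, -0.5], "yaw": 0, "hand": 0}
    - {"delta_pos": [0, 0, 0], "yaw": 0, "hand": 0}

```text
clock: 7.55
eef_pos: [551.5, -106.1, 66.3]
eef_rot: [-3.141, -0.0, 2.056]
wrist_force: [-0.2, -0.3, -0.1]
finger_gap: 0.5
```

Request:
drive_tool:
  steps:
    - {"delta_pos": [0, 0, -0.5], "yaw": 0, "hand": 0}
    - {"delta_pos": [0, 0, 0], "yaw": 0, "hand": 0}

```text
clock: 7.72
eef_pos: [551.6, -106.1, 66.1]
eef_rot: [3.141, 0.0, 2.056]
wrist_force: [-1.2, 0.3, 3.4]
finger_gap: 0.3
```

Request:
drive_tool:
  steps:
    - {"delta_pos": [0, 0, -0.5], "yaw": 0, "hand": 0}
    - {"delta_pos": [0, 0, 0], "yaw": 0, "hand": 0}

```text
clock: 7.88
eef_pos: [551.7, -106.2, 66.0]
eef_rot: [3.141, 0.0, 2.056]
wrist_force: [-2.5, 1.0, 8.0]
finger_gap: 0.6
```

Request:
drive_tool:
  steps:
    - {"delta_pos": [1.77, 0.93, 0], "yaw": 0, "hand": 0}
    - {"delta_pos": [1.77, 0.93, 0], "yaw": 0, "hand": 0}
    - {"delta_pos": [1.77, 0.93, 0], "yaw": 0, "hand": 0}

```text
clock: 8.13
eef_pos: [557.0, -103.5, 66.1]
eef_rot: [3.142, 0.0, 2.056]
wrist_force: [-3.4, 0.6, 8.2]
finger_gap: 0.3
```

Request:
drive_tool:
  steps:
    - {"delta_pos": [1.77, 0.93, 0], "yaw": 0, "hand": 0}
    - {"delta_pos": [1.77, 0.93, 0], "yaw": 0, "hand": 0}

```text
clock: 8.3
eef_pos: [560.5, -101.6, 65.7]
eef_rot: [3.141, 0.0, 2.056]
wrist_force: [0.3, -0.3, -0.5]
finger_gap: 0.3
```

Run:
```python
from h import *
c=snap('wrist','wrist8');s=manip.read_state();print(s['wrist_force'],s['eef_pos'],s['eef_rot'])
b=load('wrist7')['frame']
cv2.imwrite('pics/w8.png',cv2.resize(np.vstack([b[200:340,250:500],c['frame'][200:340,250:500]])[:,:,::-1],None,fx=2.1,fy=2.1,interpolation=cv2.INTER_CUBIC))
```

```text
[ 0.03921864 -0.04381536  0.05689383] [ 560.73047134 -101.39206115   65.46323684] [3.14138106e+00 2.13359086e-04 2.05581963e+00]
```

View pics/w8.png

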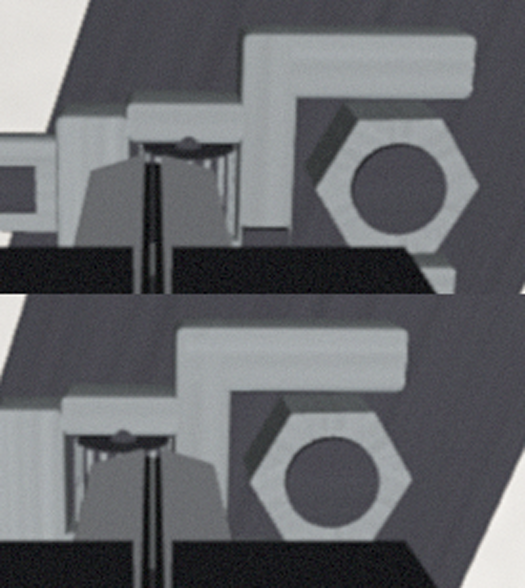

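Contact works, but the fingertips are narrow along the drag. A quarter turn puts the 16 mm pad width along the drag and the camera over the jaws.

Request:
drive_tool:
  steps:
    - {"delta_pos": [0, 0, 8], "yaw": -0.12, "hand": 0}
    - {"delta_pos": [0, 0, 0], "yaw": -0.12, "hand": 0}
    - {"delta_pos": [-4, -2, 0], "yaw": -0.12, "hand": 0}
    - {"delta_pos": [-4, -2, 0], "yaw": -0.12, "hand": 0}
    - {"delta_pos": [-4.6, -1.4, 0], "yaw": -0.12, "hand": 0}

```text
clock: 8.77
eef_pos: [547.6, -107.0, 73.2]
eef_rot: [-3.141, -0.0, 1.45]
wrist_force: [-0.6, -0.1, 0.1]
finger_gap: 0.8
```

Request:
drive_tool:
  steps:
    - {"delta_pos": [0, 0, 0], "yaw": -0.12, "hand": 0}
    - {"delta_pos": [0, 0, 0], "yaw": -0.12, "hand": 0}
    - {"delta_pos": [0, 0, 0], "yaw": -0.12, "hand": 0}
    - {"delta_pos": [0, 0, 0], "yaw": -0.12, "hand": 0}
    - {"delta_pos": [0, 0, 0], "yaw": -0.12, "hand": 0}

```text
clock: 9.18
eef_pos: [547.7, -106.9, 73.2]
eef_rot: [-3.141, 0.0, 0.85]
wrist_force: [0.3, 0.9, 0.5]
finger_gap: 0.8
```

Request:
drive_tool:
  steps:
    - {"delta_pos": [0, 0, 0], "yaw": -0.12, "hand": 0}
    - {"delta_pos": [0, 0, 0], "yaw": -0.12, "hand": 0}
    - {"delta_pos": [0, 0, 0], "yaw": -0.12, "hand": 0}
    - {"delta_pos": [0, 0, 0], "yaw": 0, "hand": 0}

```text
clock: 9.52
eef_pos: [547.7, -106.9, 73.2]
eef_rot: [-3.141, 0.0, 0.49]
wrist_force: [0.3, -0.4, 0.2]
finger_gap: 0.3
```

Run:
```python
from h import *
c=snap('wrist','wrist9');s=manip.read_state();print(s['wrist_force'],s['eef_pos'],s['eef_rot'],s['joints'])
```

```text
[-0.07261755 -0.17341006 -0.1290397 ] [ 547.73251119 -106.9185942    73.24624599] [-3.14144742e+00  1.47117056e-04  4.97659829e-01] [-2.58410460e-01  4.84326898e-01  1.63913814e+00  5.55680376e-06
  1.01833429e+00  8.14723132e-01]
```

View pics/wrist9.png

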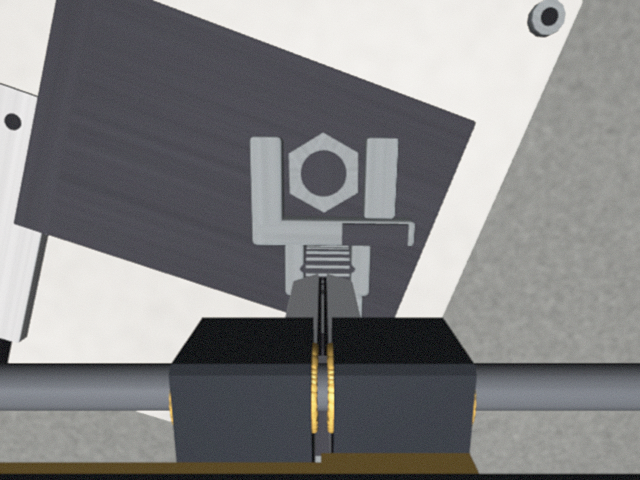

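Clear jaw view: fixed jaw inner face at col 282, moving jaw inner face at 366, nut 289–358. The jaw has moved in. Next stroke.

Request:
drive_tool:
  steps:
    - {"delta_pos": [0.5, 0.25, -5], "yaw": 0, "hand": 0}
    - {"delta_pos": [0, 0, -2], "yaw": 0, "hand": 0}
    - {"delta_pos": [0, 0, -0.9], "yaw": 0, "hand": 0}
    - {"delta_pos": [0, 0, 0], "yaw": 0, "hand": 0}

```text
clock: 9.9
eef_pos: [548.6, -106.6, 65.9]
eef_rot: [3.141, -0.001, 0.498]
wrist_force: [-2.3, 0.9, 7.9]
finger_gap: 0.5
```

Request:
drive_tool:
  steps:
    - {"delta_pos": [2.2, 1.17, 0], "yaw": 0, "hand": 0}
    - {"delta_pos": [2.2, 1.17, 0], "yaw": 0, "hand": 0}
    - {"delta_pos": [2.2, 1.17, 0], "yaw": 0, "hand": 0}
    - {"delta_pos": [2.2, 1.17, 0], "yaw": 0, "hand": 0}
    - {"delta_pos": [2.2, 1.17, 0], "yaw": 0, "hand": 0}

```text
clock: 10.32
eef_pos: [559.4, -100.9, 65.9]
eef_rot: [3.141, 0.0, 0.498]
wrist_force: [-4.2, -0.6, 9.1]
finger_gap: 0.7
```

Run:
```python
from h import *
c=snap('wrist','wrist10');s=manip.read_state();print(s['wrist_force'],s['eef_pos'],s['eef_rot'])
```

```text
[-2.8056831   0.32530035  8.02451268] [ 559.69116747 -100.67606827   65.93927186] [ 3.14132443e+00 -3.59012353e-05  4.98464697e-01]
```

View pics/wrist10.png

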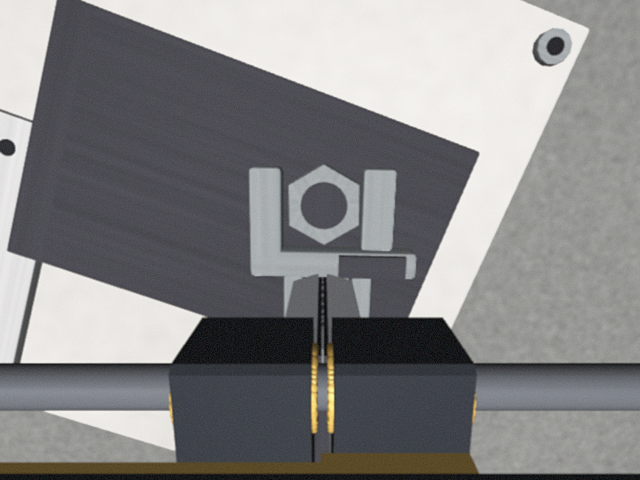

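Worm turning works (gap 281–362 against nut 288–359). Repeating.

Request:
drive_tool:
  steps:
    - {"delta_pos": [0, 0, 4], "yaw": 0, "hand": 0}
    - {"delta_pos": [-5.5, -2.9, 0], "yaw": 0, "hand": 0}
    - {"delta_pos": [-5.5, -2.9, 0], "yaw": 0, "hand": 0}
    - {"delta_pos": [0, 0, -3], "yaw": 0, "hand": 0}
    - {"delta_pos": [0, 0, -1], "yaw": 0, "hand": 0}

```text
clock: 10.78
eef_pos: [548.1, -106.9, 65.7]
eef_rot: [3.141, -0.0, 0.496]
wrist_force: [-4.4, 2.2, 15.0]
finger_gap: 0.4
```

Request:
drive_tool:
  steps:
    - {"delta_pos": [0, 0, 0], "yaw": 0, "hand": 0}

```text
clock: 10.87
eef_pos: [548.3, -106.8, 65.9]
eef_rot: [3.141, -0.0, 0.496]
wrist_force: [-4.1, 0.4, 8.9]
finger_gap: 0.3
```

Request:
drive_tool:
  steps:
    - {"delta_pos": [2.2, 1.17, 0], "yaw": 0, "hand": 0}
    - {"delta_pos": [2.2, 1.17, 0], "yaw": 0, "hand": 0}
    - {"delta_pos": [2.2, 1.17, 0], "yaw": 0, "hand": 0}
    - {"delta_pos": [2.2, 1.17, 0], "yaw": 0, "hand": 0}
    - {"delta_pos": [2.2, 1.17, 0], "yaw": 0, "hand": 0}

```text
clock: 11.28
eef_pos: [559.4, -101.0, 65.9]
eef_rot: [3.141, 0.0, 0.496]
wrist_force: [-4.3, -0.0, 7.9]
finger_gap: 0.7
```

Run:
```python
from h import *
c=snap('wrist','wrist11');s=manip.read_state();print(s['wrist_force'],s['eef_pos'],s['eef_rot'])
```

```text
[-3.1398496  -1.06579601  8.02355382] [ 559.68405915 -100.85473906   65.97873401] [ 3.14105261e+00 -1.31442672e-04  4.96074876e-01]
```

View pics/wrist11.png

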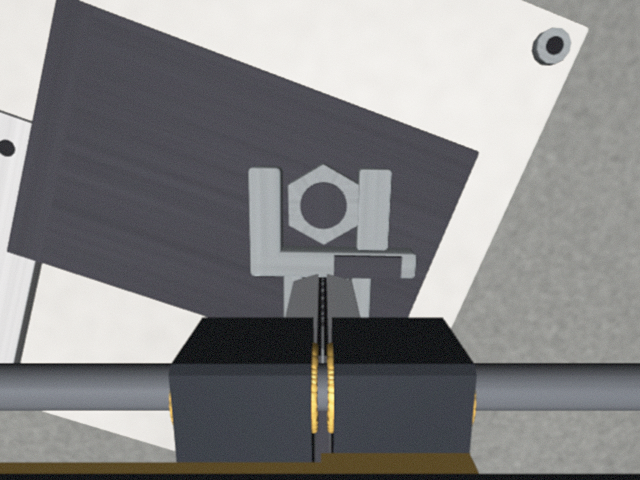

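Request:
drive_tool:
  steps:
    - {"delta_pos": [0, 0, 4], "yaw": 0, "hand": 0}
    - {"delta_pos": [-5.5, -2.9, 0], "yaw": 0, "hand": 0}
    - {"delta_pos": [-5.5, -2.9, 0], "yaw": 0, "hand": 0}
    - {"delta_pos": [0, 0, -3], "yaw": 0, "hand": 0}
    - {"delta_pos": [0, 0, -1], "yaw": 0, "hand": 0}

```text
clock: 11.75
eef_pos: [548.0, -106.9, 65.7]
eef_rot: [3.141, -0.0, 0.495]
wrist_force: [-4.0, 1.2, 13.9]
finger_gap: 0.4
```

Request:
drive_tool:
  steps:
    - {"delta_pos": [0, 0, 0], "yaw": 0, "hand": 0}
    - {"delta_pos": [2.2, 1.17, 0], "yaw": 0, "hand": 0}
    - {"delta_pos": [2.2, 1.17, 0], "yaw": 0, "hand": 0}

```text
clock: 12.0
eef_pos: [552.7, -104.6, 66.0]
eef_rot: [3.141, 0.0, 0.495]
wrist_force: [-3.4, -3.3, 8.5]
finger_gap: 0.0
```

Request:
drive_tool:
  steps:
    - {"delta_pos": [2.2, 1.17, 0], "yaw": 0, "hand": 0}
    - {"delta_pos": [2.2, 1.17, 0], "yaw": 0, "hand": 0}
    - {"delta_pos": [2.2, 1.17, 0], "yaw": 0, "hand": 0}

```text
clock: 12.25
eef_pos: [559.5, -101.4, 66.0]
eef_rot: [3.14, -0.0, 0.496]
wrist_force: [-2.7, -3.9, 7.2]
finger_gap: 0.4
```

Run:
```python
from h import *
c=snap('wrist','wrist12');s=manip.read_state();print(s['wrist_force'],s['eef_pos'],s['eef_rot'])
```

```text
[-1.46301639 -2.65751836  7.23170284] [ 559.83098505 -101.18204646   66.00153252] [ 3.14026948e+00 -2.65688019e-04  4.95724119e-01]
```

View pics/wrist12.png

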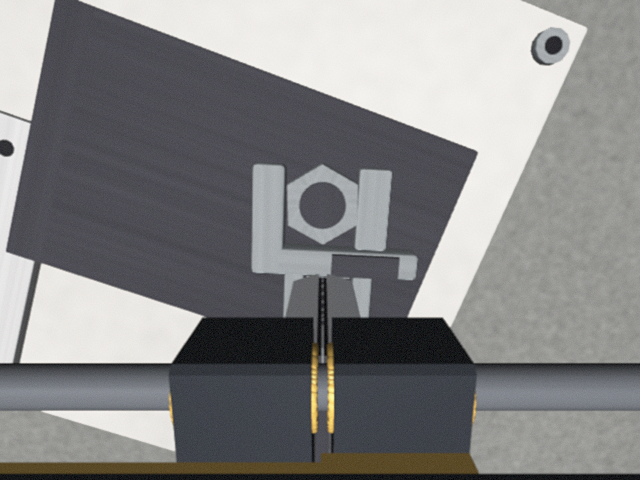

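Request:
drive_tool:
  steps:
    - {"delta_pos": [0, 0, 4], "yaw": 0, "hand": 0}
    - {"delta_pos": [-5.5, -2.9, 0], "yaw": 0, "hand": 0}
    - {"delta_pos": [-5.5, -2.9, 0], "yaw": 0, "hand": 0}
    - {"delta_pos": [0, 0, -3], "yaw": 0, "hand": 0}
    - {"delta_pos": [0, 0, -1], "yaw": 0, "hand": 0}

```text
clock: 12.72
eef_pos: [548.0, -106.8, 65.7]
eef_rot: [3.141, -0.0, 0.495]
wrist_force: [-4.1, 0.3, 14.9]
finger_gap: 0.8
```

Request:
drive_tool:
  steps:
    - {"delta_pos": [0, 0, 0], "yaw": 0, "hand": 0}
    - {"delta_pos": [2.2, 1.17, 0], "yaw": 0, "hand": 0}
    - {"delta_pos": [2.2, 1.17, 0], "yaw": 0, "hand": 0}

```text
clock: 12.97
eef_pos: [552.7, -104.6, 66.0]
eef_rot: [3.141, 0.0, 0.496]
wrist_force: [-3.1, -3.2, 8.4]
finger_gap: 0.5
```

Request:
drive_tool:
  steps:
    - {"delta_pos": [2.2, 1.17, 0], "yaw": 0, "hand": 0}
    - {"delta_pos": [2.2, 1.17, 0], "yaw": 0, "hand": 0}
    - {"delta_pos": [2.2, 1.17, 0], "yaw": 0, "hand": 0}

```text
clock: 13.22
eef_pos: [559.3, -101.3, 65.9]
eef_rot: [3.141, 0.001, 0.496]
wrist_force: [-4.5, -3.7, 9.0]
finger_gap: 0.4
```

Run:
```python
from h import *
c=snap('wrist','wrist13');s=manip.read_state();print(s['wrist_force'],s['eef_pos'],s['eef_rot'])
b=load('wrist12')['frame']
cv2.imwrite('pics/w13.png',cv2.resize(np.hstack([b[140:300,230:430],c['frame'][140:300,230:430]])[:,:,::-1],None,fx=2,fy=2,interpolation=cv2.INTER_CUBIC))
```

```text
[-4.45631221 -2.32438312  8.87286374] [ 559.59076941 -101.11112116   65.95668371] [3.14062758e+00 3.03059510e-04 4.95732232e-01]
```

View pics/w13.png

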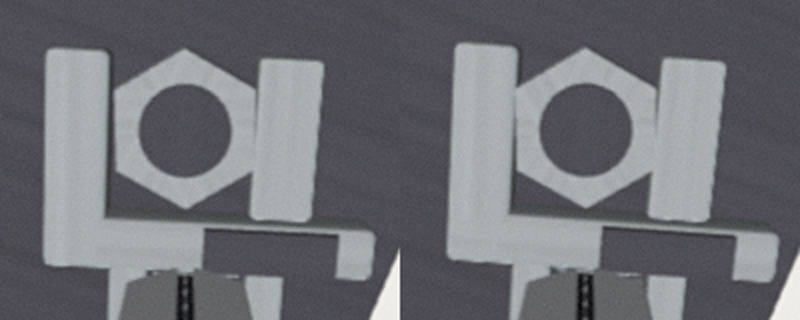

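Request:
drive_tool:
  steps:
    - {"delta_pos": [0, 0, 4], "yaw": 0, "hand": 0}
    - {"delta_pos": [-5.5, -2.9, 0], "yaw": 0, "hand": 0}
    - {"delta_pos": [-5.5, -2.9, 0], "yaw": 0, "hand": 0}
    - {"delta_pos": [0, 0, -3], "yaw": 0, "hand": 0}
    - {"delta_pos": [0, 0, -1], "yaw": 0, "hand": 0}

```text
clock: 13.68
eef_pos: [548.0, -106.8, 65.6]
eef_rot: [3.142, -0.0, 0.495]
wrist_force: [-4.7, 0.7, 14.9]
finger_gap: 0.3
```

Request:
drive_tool:
  steps:
    - {"delta_pos": [0, 0, 0], "yaw": 0, "hand": 0}
    - {"delta_pos": [2.2, 1.17, 0], "yaw": 0, "hand": 0}
    - {"delta_pos": [2.2, 1.17, 0], "yaw": 0, "hand": 0}

```text
clock: 13.93
eef_pos: [552.4, -104.6, 65.9]
eef_rot: [3.141, 0.001, 0.496]
wrist_force: [-7.3, -2.9, 10.7]
finger_gap: 0.4
```

Request:
drive_tool:
  steps:
    - {"delta_pos": [2.2, 1.17, 0], "yaw": 0, "hand": 0}
    - {"delta_pos": [2.2, 1.17, 0], "yaw": 0, "hand": 0}
    - {"delta_pos": [2.2, 1.17, 0], "yaw": 0, "hand": 0}

```text
clock: 14.18
eef_pos: [559.0, -101.2, 65.9]
eef_rot: [3.141, 0.001, 0.496]
wrist_force: [-6.1, -4.1, 9.4]
finger_gap: 0.4
```

Run:
```python
from h import *
c=snap('wrist','wrist14');s=manip.read_state();print(s['wrist_force'],s['eef_pos'],s['eef_rot'])
b=load('wrist13')['frame']
cv2.imwrite('pics/w14.png',cv2.resize(np.hstack([b[140:300,230:430],c['frame'][140:300,230:430]])[:,:,::-1],None,fx=2,fy=2,interpolation=cv2.INTER_CUBIC))
```

```text
[-4.3608199  -2.43539145  9.7373551 ] [ 559.39051476 -100.97632688   65.91488651] [3.14108296e+00 7.14406882e-04 4.95687488e-01]
```

View pics/w14.png

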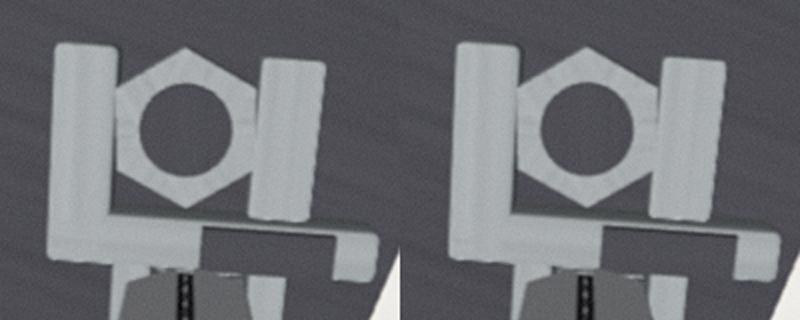

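Run:
```python
from h import *
np.set_printoptions(precision=1,suppress=True)
c=load('wrist6'); print(dep(c,157,158),dep(c,157,150),dep(c,484,264))
p=ray(c,157,158,18)
nut=np.array([594,-80.4])
for a in (.46,.485):
    X=np.array([np.cos(a),np.sin(a)]);Y=np.array([-X[1],X[0]])
    print((p[:2]-nut)@X,(p[:2]-nut)@Y, nut-122*X-40*Y)
# jaw tilt now
c=load('wrist14');f=lambda x,y,z:ray(c,230+(x-400)/2,140+y/2,z)
for A,B,z in [((519,48),(513,210),42),((663,60),(650,215),42),((457,48),(449,255),42),((516,93),(517,166),44),((659,93),(657,170),44)]:
    d=f(*B,z)-f(*A,z);print(np.arctan2(-d[1],-d[0]))
A=f(516,130,42);B=f(656,130,42);print('gap',np.hypot(*(A-B)[:2]))
```

```text
[ 452.9 -178.    20.6] [ 450.3 -173.2   18.9] [ 701.7 -139.7   19.6]
-170.70944383641597 -24.973113306752523 [ 502.4 -170.4]
-171.2803627141851 -20.69801806133991 [ 504.7 -172.7]
0.44232344727453354
0.4335628056791792
0.42421355248473414
0.4927631743878813
0.49118118879786016
gap 30.481808221633262
```

The worm stalls (tangential force ~7 N, then slip), but the wrench sits about 3° clockwise of the nut's flats, so the gap reads ~30.5 mm. I'll repeat with a slight lateral drag to square it up.

Request:
drive_tool:
  steps:
    - {"delta_pos": [0, 0, 4], "yaw": 0, "hand": 0}
    - {"delta_pos": [-5.5, -2.3, 0], "yaw": 0, "hand": 0}
    - {"delta_pos": [-5.5, -2.3, 0], "yaw": 0, "hand": 0}
    - {"delta_pos": [0, 0, -3], "yaw": 0, "hand": 0}
    - {"delta_pos": [0, 0, -1], "yaw": 0, "hand": 0}

```text
clock: 14.65
eef_pos: [548.1, -105.4, 65.7]
eef_rot: [3.141, -0.0, 0.495]
wrist_force: [-4.4, 1.6, 15.5]
finger_gap: -0.0
```

Request:
drive_tool:
  steps:
    - {"delta_pos": [0, 0, 0], "yaw": 0, "hand": 0}
    - {"delta_pos": [0.5, -1, 0], "yaw": 0, "hand": 0}
    - {"delta_pos": [1.5, -1, 0], "yaw": 0, "hand": 0}
    - {"delta_pos": [2.2, 0.3, 0], "yaw": 0, "hand": 0}

```text
clock: 14.98
eef_pos: [552.1, -106.7, 65.9]
eef_rot: [-3.14, 0.001, 0.496]
wrist_force: [-8.1, 2.9, 11.5]
finger_gap: 0.5
```

Run:
```python
from h import *
c=snap('wrist','wrist15');s=manip.read_state();print(s['wrist_force'],s['eef_pos'],s['eef_rot'])
b=load('wrist14')['frame']
cv2.imwrite('pics/w15.png',cv2.resize(np.hstack([b[140:300,230:430],c['frame'][120:280,230:430]])[:,:,::-1],None,fx=2,fy=2,interpolation=cv2.INTER_CUBIC))
```

```text
[-6.1155227   1.21639067 10.12223866] [ 552.44587438 -106.69414178   65.89086855] [-3.14082895e+00  4.91387737e-04  4.95748594e-01]
```

View pics/w15.png

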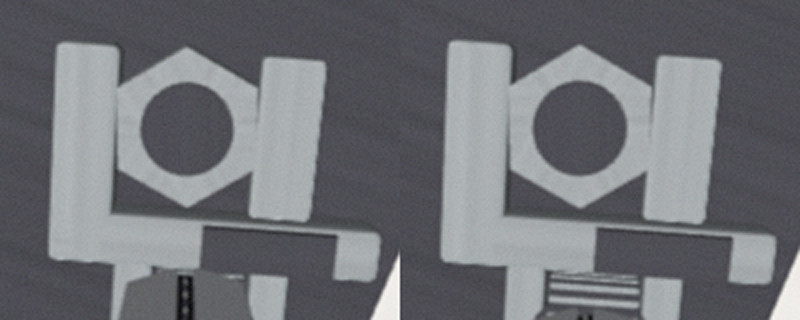

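Request:
drive_tool:
  steps:
    - {"delta_pos": [0, 0, 15], "yaw": 0, "hand": 0}
    - {"delta_pos": [-32, -3, 0], "yaw": 0, "hand": 0}
    - {"delta_pos": [-32, -4, 0], "yaw": 0, "hand": 0}
    - {"delta_pos": [-32, -3, 0], "yaw": 0, "hand": 0}
    - {"delta_pos": [0, 0, 0], "yaw": 0, "hand": 0}

```text
clock: 15.45
eef_pos: [451.9, -116.6, 79.5]
eef_rot: [-3.139, 0.003, 0.495]
wrist_force: [0.1, -0.4, -0.3]
finger_gap: 0.5
```

Run:
```python
from h import *
c=snap('wrist','wrist16');s=manip.read_state();print(s['wrist_force'],s['eef_pos'],s['eef_rot'])
```

```text
[-0.45765211 -1.30423779  1.16306808] [ 454.64041594 -116.94728082   80.34778413] [-3.14081950e+00  6.63248895e-04  4.94630454e-01]
```

View pics/wrist16.png

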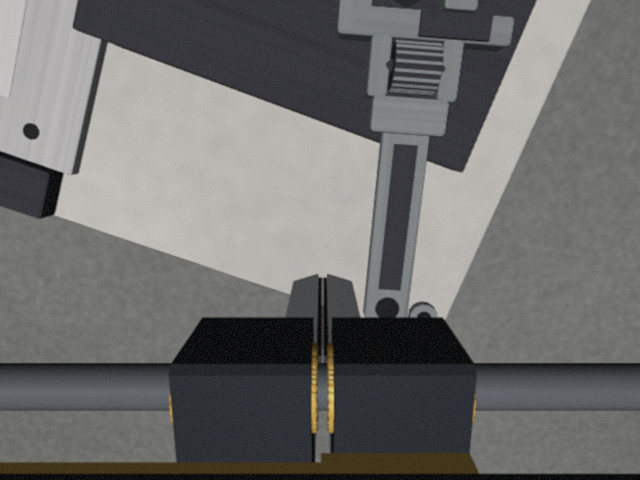

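Request:
drive_tool:
  steps:
    - {"delta_pos": [9, 4, 0], "yaw": 0, "hand": 0}
    - {"delta_pos": [0, 0, -20], "yaw": 0, "hand": 0}
    - {"delta_pos": [0, 0, -18], "yaw": 0, "hand": 0}
    - {"delta_pos": [2.5, -5.4, 0], "yaw": 0, "hand": 0}
    - {"delta_pos": [0, 0, 0], "yaw": 0, "hand": 0}

```text
clock: 15.92
eef_pos: [469.3, -118.6, 42.2]
eef_rot: [-3.141, 0.001, 0.496]
wrist_force: [0.2, -0.7, 0.7]
finger_gap: 0.6
```

Request:
drive_tool:
  steps:
    - {"delta_pos": [1.2, -2.7, 0], "yaw": 0, "hand": 0}
    - {"delta_pos": [1.2, -2.7, 0], "yaw": 0, "hand": 0}
    - {"delta_pos": [0, 0, 0], "yaw": 0, "hand": 0}

```text
clock: 16.17
eef_pos: [471.3, -124.3, 43.3]
eef_rot: [3.14, -0.001, 0.496]
wrist_force: [0.2, 1.0, 0.2]
finger_gap: 0.3
```

Run:
```python
from h import *
c=snap('wrist','wrist17');s=manip.read_state();print(s['wrist_force'],s['eef_pos'],s['eef_rot'])
```

```text
[ 0.3497742   0.98298126 -0.89705735] [ 471.02934373 -124.0982265    43.23516573] [ 3.14056656e+00 -9.39023123e-04  4.95425364e-01]
```

View pics/wrist17.png

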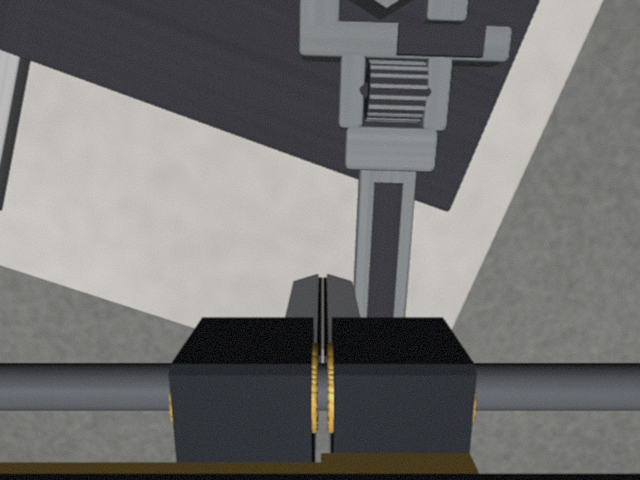

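Request:
drive_tool:
  steps:
    - {"delta_pos": [0.8, -1.8, 0], "yaw": 0, "hand": 0}
    - {"delta_pos": [0.8, -1.8, 0], "yaw": 0, "hand": 0}
    - {"delta_pos": [0.8, -1.8, 0], "yaw": 0, "hand": 0}

```text
clock: 16.47
eef_pos: [472.9, -129.2, 42.8]
eef_rot: [3.142, -0.0, 0.496]
wrist_force: [-0.8, 0.5, 1.6]
finger_gap: 1.0
```

Request:
drive_tool:
  steps:
    - {"delta_pos": [0.6, -1.3, 0], "yaw": 0, "hand": 0}
    - {"delta_pos": [0, 0, 0], "yaw": 0, "hand": 0}

```text
clock: 16.63
eef_pos: [473.6, -130.6, 42.6]
eef_rot: [3.141, -0.0, 0.496]
wrist_force: [-1.1, -0.3, -1.1]
finger_gap: 0.5
```

Run:
```python
from h import *
c=snap('wrist','wrist18');s=manip.read_state();print(s['wrist_force'],s['eef_pos'],s['eef_rot'])
```

```text
[-0.41788294  0.01193447  0.20338454] [ 473.51939851 -130.60164743   42.57786619] [ 3.14134489e+00 -1.32375436e-04  4.95605608e-01]
```

View pics/wrist18.png

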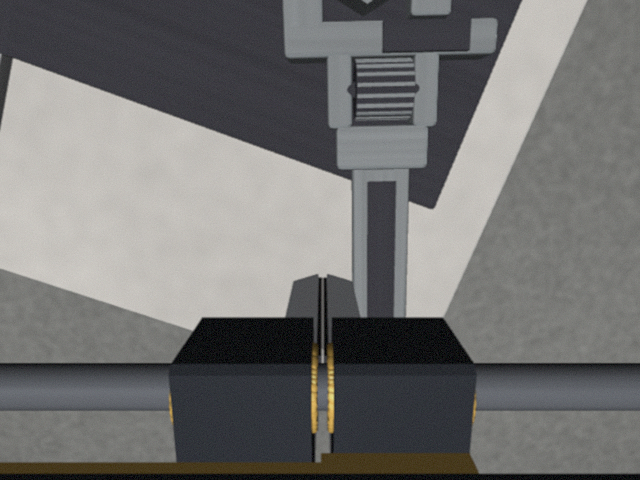

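Run:
```python
from h import *
c=load('wrist18');np.set_printoptions(precision=1,suppress=True)
print(ray(c,385,89,49),dep(c,385,89))
for u in (353,407):
  a,b=ray(c,u,175,40),ray(c,u,305,40);d=a-b;print(np.arctan2(d[1],d[0]))
```

```text
[ 556.2 -108.6   49. ] [ 556.  -108.5   49.8]
0.5136678721632554
0.5423402444676523
```

Request:
drive_tool:
  steps:
    - {"delta_pos": [-1.5, 3, 0], "yaw": 0, "hand": 0}
    - {"delta_pos": [0, 0, 35], "yaw": 0, "hand": 0}
    - {"delta_pos": [27, 6, 0], "yaw": 0, "hand": 0}
    - {"delta_pos": [27, 6, 0], "yaw": 0, "hand": 0}
    - {"delta_pos": [24.5, 4, -7], "yaw": 0, "hand": 0}

```text
clock: 17.1
eef_pos: [552.5, -111.0, 72.4]
eef_rot: [3.139, -0.003, 0.496]
wrist_force: [0.1, -0.3, 0.2]
finger_gap: 0.8
```

Request:
drive_tool:
  steps:
    - {"delta_pos": [0, 0, 0], "yaw": 0, "hand": 0}

```text
clock: 17.18
eef_pos: [553.0, -110.4, 69.8]
eef_rot: [3.141, -0.001, 0.497]
wrist_force: [-0.2, 0.0, 0.0]
finger_gap: 0.6
```

Request:
drive_tool:
  steps:
    - {"delta_pos": [-2.6, -1.3, -2], "yaw": 0, "hand": 0}
    - {"delta_pos": [0, 0, -1.7], "yaw": 0, "hand": 0}
    - {"delta_pos": [0, 0, 0], "yaw": 0, "hand": 0}

```text
clock: 17.43
eef_pos: [546.8, -112.8, 66.5]
eef_rot: [-3.141, 0.001, 0.495]
wrist_force: [0.3, -0.6, -0.0]
finger_gap: 0.8
```

Request:
drive_tool:
  steps:
    - {"delta_pos": [1.3, 0.7, 0], "yaw": 0, "hand": 0}
    - {"delta_pos": [1.3, 0.7, 0], "yaw": 0, "hand": 0}
    - {"delta_pos": [1.3, 0.7, 0], "yaw": 0, "hand": 0}

```text
clock: 17.68
eef_pos: [551.8, -110.7, 67.2]
eef_rot: [3.141, -0.0, 0.496]
wrist_force: [0.8, 0.1, -0.5]
finger_gap: 0.2
```

Request:
drive_tool:
  steps:
    - {"delta_pos": [1.3, 0.7, 0], "yaw": 0, "hand": 0}
    - {"delta_pos": [1.3, 0.7, 0], "yaw": 0, "hand": 0}
    - {"delta_pos": [1.3, 0.7, 0], "yaw": 0, "hand": 0}

```text
clock: 17.93
eef_pos: [555.8, -108.5, 66.9]
eef_rot: [3.141, -0.0, 0.496]
wrist_force: [0.3, -0.4, 0.3]
finger_gap: 0.7
```

Run:
```python
from h import *
c=snap('wrist','wrist19');s=manip.read_state();print(s['wrist_force'],s['eef_pos'],s['eef_rot'])
b=load('wrist14')['frame']
cv2.imwrite('pics/w19.png',cv2.resize(np.hstack([b[140:300,230:430],c['frame'][120:280,230:430]])[:,:,::-1],None,fx=2,fy=2,interpolation=cv2.INTER_CUBIC))
```

```text
[0.77813655 0.01987443 0.13106236] [ 555.94137977 -108.31659683   66.87441694] [ 3.14149438e+00 -1.36132548e-04  4.95925061e-01]
```

View pics/w19.png

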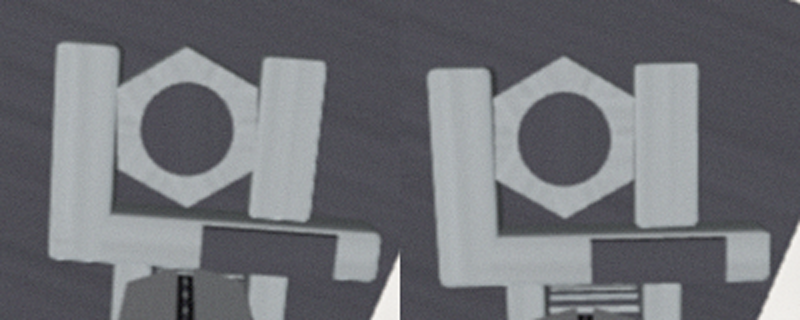

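Request:
drive_tool:
  steps:
    - {"delta_pos": [-4, -2.1, -0.4], "yaw": 0, "hand": 0}
    - {"delta_pos": [0, 0, -0.5], "yaw": 0, "hand": 0}
    - {"delta_pos": [0, 0, -0.4], "yaw": 0, "hand": 0}
    - {"delta_pos": [0, 0, 0], "yaw": 0, "hand": 0}

```text
clock: 18.32
eef_pos: [551.6, -110.6, 66.0]
eef_rot: [3.141, -0.0, 0.496]
wrist_force: [-1.9, 1.7, 6.0]
finger_gap: 0.2
```

Request:
drive_tool:
  steps:
    - {"delta_pos": [1.3, 0.7, 0], "yaw": 0, "hand": 0}
    - {"delta_pos": [1.3, 0.7, 0], "yaw": 0, "hand": 0}
    - {"delta_pos": [1.3, 0.7, 0], "yaw": 0, "hand": 0}

```text
clock: 18.57
eef_pos: [555.3, -108.7, 66.0]
eef_rot: [3.142, 0.0, 0.496]
wrist_force: [-4.7, 0.2, 6.8]
finger_gap: 0.5
```

Request:
drive_tool:
  steps:
    - {"delta_pos": [1.3, 0.7, 0], "yaw": 0, "hand": 0}
    - {"delta_pos": [1.3, 0.7, 0], "yaw": 0, "hand": 0}
    - {"delta_pos": [1.3, 0.7, 0], "yaw": 0, "hand": 0}

```text
clock: 18.82
eef_pos: [559.1, -106.8, 66.0]
eef_rot: [3.141, 0.001, 0.496]
wrist_force: [-5.1, -2.4, 7.2]
finger_gap: 0.5
```

Run:
```python
from h import *
c=snap('wrist','wrist20');s=manip.read_state();print(s['wrist_force'],s['eef_pos'],s['eef_rot'])
b=load('wrist19')['frame']
cv2.imwrite('pics/w20.png',cv2.resize(np.hstack([b[120:280,230:430],c['frame'][130:290,230:430]])[:,:,::-1],None,fx=2,fy=2,interpolation=cv2.INTER_CUBIC))
```

```text
[-4.05916311 -1.90337569  6.1594069 ] [ 559.32953939 -106.77793355   66.01152801] [3.14117807e+00 5.75195750e-04 4.95688412e-01]
```

View pics/w20.png

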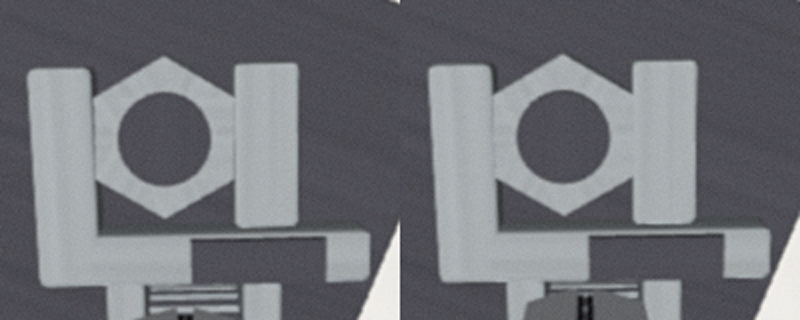

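Request:
drive_tool:
  steps:
    - {"delta_pos": [0, 0, 4], "yaw": 0, "hand": 0}
    - {"delta_pos": [-5.3, -2.8, 0], "yaw": 0, "hand": 0}
    - {"delta_pos": [-5.3, -2.8, 0], "yaw": 0, "hand": 0}
    - {"delta_pos": [0, 0, -3], "yaw": 0, "hand": 0}
    - {"delta_pos": [0, 0, -1.2], "yaw": 0, "hand": 0}

```text
clock: 19.28
eef_pos: [548.5, -112.4, 65.4]
eef_rot: [3.141, 0.0, 0.495]
wrist_force: [-5.7, -0.1, 14.8]
finger_gap: 0.2
```

Request:
drive_tool:
  steps:
    - {"delta_pos": [0, 0, 0], "yaw": 0, "hand": 0}
    - {"delta_pos": [2, 1.07, 0], "yaw": 0, "hand": 0}
    - {"delta_pos": [2, 1.07, 0], "yaw": 0, "hand": 0}

```text
clock: 19.53
eef_pos: [552.4, -110.2, 65.8]
eef_rot: [-3.141, 0.001, 0.496]
wrist_force: [-9.0, -3.0, 13.0]
finger_gap: 0.6
```

Request:
drive_tool:
  steps:
    - {"delta_pos": [2, 1.07, 0], "yaw": 0, "hand": 0}
    - {"delta_pos": [2, 1.07, 0], "yaw": 0, "hand": 0}
    - {"delta_pos": [2, 1.07, 0], "yaw": 0, "hand": 0}

```text
clock: 19.78
eef_pos: [558.6, -107.3, 65.9]
eef_rot: [3.141, 0.001, 0.496]
wrist_force: [-6.6, -4.9, 11.6]
finger_gap: 0.4
```

Run:
```python
from h import *
c=snap('wrist','wrist21');s=manip.read_state();print(s['wrist_force'],s['eef_pos'],s['eef_rot'])
b=load('wrist20')['frame']
cv2.imwrite('pics/w21.png',cv2.resize(np.hstack([b[130:290,230:430],c['frame'][130:290,230:430]])[:,:,::-1],None,fx=2,fy=2,interpolation=cv2.INTER_CUBIC))
```

```text
[-5.835214   -3.14477059 10.60905484] [ 558.93240524 -107.14108083   65.91221016] [3.14086063e+00 6.88938256e-04 4.95692756e-01]
```

View pics/w21.png

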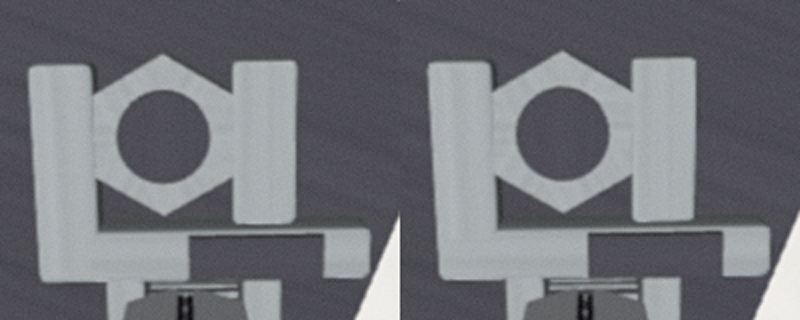

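Jaws are square on the flats and the worm stalls at 8–9 N: snug. Checking clearances for the handle push.

Run:
```python
from h import *
np.set_printoptions(precision=1,suppress=True)
c=load('scene0')
print('jar top',ray(c,179,341,80),'sd tip',ray(c,310,348,10), 'sd handle',ray(c,250,393,20))
c=load('wrist21');f=lambda x,y,z:ray(c,230+(x-400)/2,130+y/2,z)
for A,B,z in [((491,66),(498,228),42),((631,65),(634,220),42),((428,66),(441,275),42),((493,90),(494,172),44),((633,93),(634,170),44)]:
    d=f(*B,z)-f(*A,z);print(np.arctan2(-d[1],-d[0]))
n=f(563,133,46);print(n); print('gap',[np.hypot(*(f(u1,v,42)-f(u2,v,42))[:2]) for u1,u2,v in [(492.5,631.5,90),(496,633,170)]])
```

```text
jar top [ 458.9 -409.3   80. ] sd tip [ 697.1 -236.8   10. ] sd handle [ 646.8 -403.1   20. ]
0.5162633355795561
0.5294300079712113
0.5187146520743208
0.48524853300969617
0.5234076495868372
[593.2 -81.6  46. ]
gap [np.float64(29.777580351053437), np.float64(29.984270814745404)]
```

Request:
drive_tool:
  steps:
    - {"delta_pos": [0, 0, 15], "yaw": 0, "hand": 0}
    - {"delta_pos": [-12, -25, 0], "yaw": 0, "hand": 0}
    - {"delta_pos": [-24, -23, 0], "yaw": 0, "hand": 0}
    - {"delta_pos": [-23, -22, 0], "yaw": 0, "hand": 0}
    - {"delta_pos": [0, 0, 0], "yaw": 0, "hand": 0}

```text
clock: 20.25
eef_pos: [496.9, -179.2, 79.9]
eef_rot: [-3.141, 0.001, 0.493]
wrist_force: [0.5, -0.3, -0.2]
finger_gap: 0.3
```

Run:
```python
from h import *
c=snap('wrist','wrist22');s=manip.read_state();print(s['wrist_force'],s['eef_pos'],s['eef_rot'])
```

```text
[ 0.81167637  0.35366978 -0.17399492] [ 498.46729641 -178.05079733   80.17182385] [-3.14121097e+00  3.85794241e-04  4.92943382e-01]
```

View pics/wrist22.png

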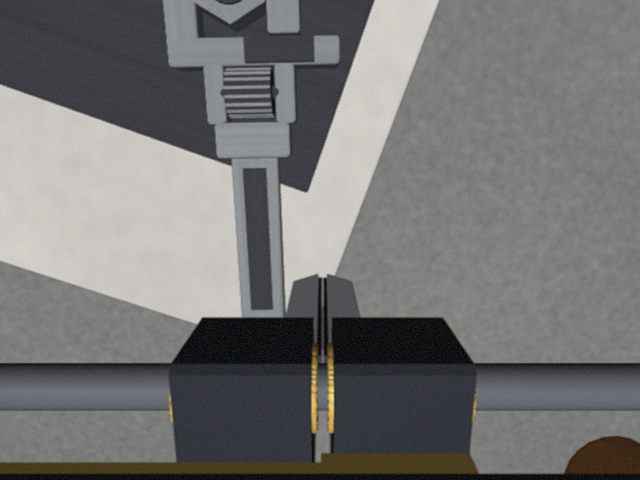

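Request:
drive_tool:
  steps:
    - {"delta_pos": [0, 0, -20], "yaw": 0.02, "hand": 0}
    - {"delta_pos": [0, 0, -18], "yaw": 0, "hand": 0}
    - {"delta_pos": [0, 0, 0], "yaw": 0, "hand": 0}
    - {"delta_pos": [-2, 3.5, 0], "yaw": 0, "hand": 0}
    - {"delta_pos": [0, 0, 0], "yaw": 0, "hand": 0}

```text
clock: 20.72
eef_pos: [498.2, -172.4, 43.0]
eef_rot: [3.141, -0.0, 0.516]
wrist_force: [-1.3, -0.1, 0.6]
finger_gap: 0.8
```

Request:
drive_tool:
  steps:
    - {"delta_pos": [-1, 1.7, 0], "yaw": 0, "hand": 0}
    - {"delta_pos": [-1, 1.7, 0], "yaw": 0, "hand": 0}
    - {"delta_pos": [0, 0, 0], "yaw": 0, "hand": 0}

```text
clock: 20.97
eef_pos: [496.3, -169.7, 43.2]
eef_rot: [3.14, -0.001, 0.516]
wrist_force: [0.7, -0.8, 0.3]
finger_gap: 0.4
```

Request:
drive_tool:
  steps:
    - {"delta_pos": [-1, 1.7, 0], "yaw": 0, "hand": 0}
    - {"delta_pos": [-1, 1.7, 0], "yaw": 0, "hand": 0}

```text
clock: 21.13
eef_pos: [494.2, -166.7, 42.9]
eef_rot: [3.14, -0.001, 0.516]
wrist_force: [1.4, -3.6, 2.7]
finger_gap: 0.7
```

Run:
```python
from h import *
nut=np.array([594,-80.4]);d=np.array([494.2,-166.7])-nut
r=np.hypot(*d);p=np.arctan2(d[1],d[0]);prev=d
print(r)
for i in range(1,21):
    q=p-.05*i; w=r*np.array([np.cos(q),np.sin(q)]);print(i,np.round(w-prev,1),np.round(w+nut,1));prev=w
```

```text
131.9383568186295
1 [-4.2  5.1] [ 490.  -161.6]
2 [-3.9  5.3] [ 486.1 -156.3]
3 [-3.7  5.5] [ 482.4 -150.8]
4 [-3.4  5.7] [ 479.  -145.2]
5 [-3.1  5.8] [ 476.  -139.3]
6 [-2.8  6. ] [ 473.2 -133.4]
7 [-2.5  6.1] [ 470.7 -127.2]
8 [-2.2  6.2] [ 468.5 -121. ]
9 [-1.9  6.3] [ 466.6 -114.7]
10 [-1.6  6.4] [ 465.  -108.3]
11 [-1.2  6.5] [ 463.8 -101.8]
12 [-0.9  6.5] [462.9 -95.3]
13 [-0.6  6.6] [462.3 -88.7]
14 [-0.3  6.6] [462.1 -82.1]
15 [0.1 6.6] [462.2 -75.5]
16 [0.4 6.6] [462.6 -68.9]
17 [0.7 6.6] [463.3 -62.4]
18 [1.1 6.5] [464.4 -55.9]
19 [1.4 6.4] [465.8 -49.4]
20 [1.7 6.4] [467.5 -43. ]
```

Request:
drive_tool:
  steps:
    - {"delta_pos": [-4.2, 5.1, 0], "yaw": -0.05, "hand": 0}
    - {"delta_pos": [-3.9, 5.3, 0], "yaw": -0.05, "hand": 0}
    - {"delta_pos": [-3.7, 5.5, 0], "yaw": -0.05, "hand": 0}

```text
clock: 21.38
eef_pos: [482.3, -150.5, 42.7]
eef_rot: [3.141, -0.001, 0.363]
wrist_force: [2.3, -2.9, 1.6]
finger_gap: 0.4
```

Run:
```python
from h import *
c=snap('wrist','wrist23');s=manip.read_state();print(s['wrist_force'],s['eef_pos'],s['eef_rot'])
```

```text
[ 1.37489549 -1.63674903  0.44581649] [ 481.62114655 -149.59815146   42.60108236] [ 3.14132170e+00 -5.01255462e-04  3.59776872e-01]
```

View pics/wrist23.png

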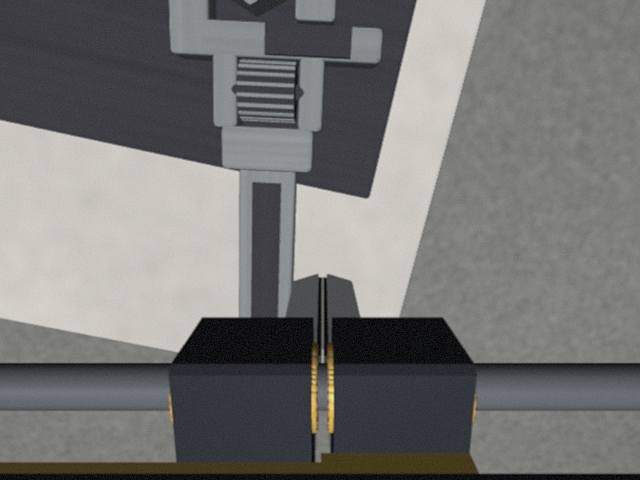

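The wrench is swinging with the nut corner still seated (258,5). Continuing the arc.

Request:
drive_tool:
  steps:
    - {"delta_pos": [-3.4, 5.7, 0], "yaw": -0.05, "hand": 0}
    - {"delta_pos": [-3.1, 5.8, 0], "yaw": -0.05, "hand": 0}
    - {"delta_pos": [-2.8, 6.0, 0], "yaw": -0.05, "hand": 0}
    - {"delta_pos": [-2.5, 6.1, 0], "yaw": -0.05, "hand": 0}
    - {"delta_pos": [-2.2, 6.2, 0], "yaw": -0.05, "hand": 0}

```text
clock: 21.85
eef_pos: [468.1, -120.5, 42.5]
eef_rot: [3.141, -0.0, 0.114]
wrist_force: [1.7, -3.1, 0.1]
finger_gap: 0.6
```

Request:
drive_tool:
  steps:
    - {"delta_pos": [-1.9, 6.3, 0], "yaw": -0.05, "hand": 0}
    - {"delta_pos": [-1.6, 6.4, 0], "yaw": -0.05, "hand": 0}
    - {"delta_pos": [-1.2, 6.5, 0], "yaw": -0.05, "hand": 0}
    - {"delta_pos": [-0.9, 6.5, 0], "yaw": -0.05, "hand": 0}
    - {"delta_pos": [-0.6, 6.6, 0], "yaw": -0.05, "hand": 0}

```text
clock: 22.27
eef_pos: [461.8, -88.2, 42.4]
eef_rot: [3.142, -0.0, -0.135]
wrist_force: [1.0, -3.0, 0.5]
finger_gap: 0.7
```

Request:
drive_tool:
  steps:
    - {"delta_pos": [-0.3, 6.6, 0], "yaw": -0.05, "hand": 0}
    - {"delta_pos": [0.1, 6.6, 0], "yaw": -0.05, "hand": 0}
    - {"delta_pos": [0.4, 6.6, 0], "yaw": -0.05, "hand": 0}
    - {"delta_pos": [0, 0, 0], "yaw": 0, "hand": 0}

```text
clock: 22.6
eef_pos: [461.9, -67.8, 42.2]
eef_rot: [-3.141, 0.001, -0.285]
wrist_force: [-0.3, 0.5, 0.7]
finger_gap: 0.1
```

Run:
```python
from h import *
c=snap('wrist','wrist24');s=manip.read_state();print(s['wrist_force'],s['eef_pos'],s['eef_rot'],s['joints'])
c=snap('scene','scene24')
cv2.imwrite('pics/s24.png',cv2.resize(c['frame'][200:330,220:400,::-1],None,fx=4,fy=4,interpolation=cv2.INTER_CUBIC))
```

```text
[ 0.88378415 -0.40787695 -0.10098477] [461.8274633  -68.18066569  42.22045988] [-3.14142353e+00  7.81391174e-04 -2.81873148e-01] [-2.25170874e-01  3.65577325e-01  1.91138854e+00  2.79939178e-04
  8.65397357e-01  1.62731709e+00]
```

View pics/wrist24.png

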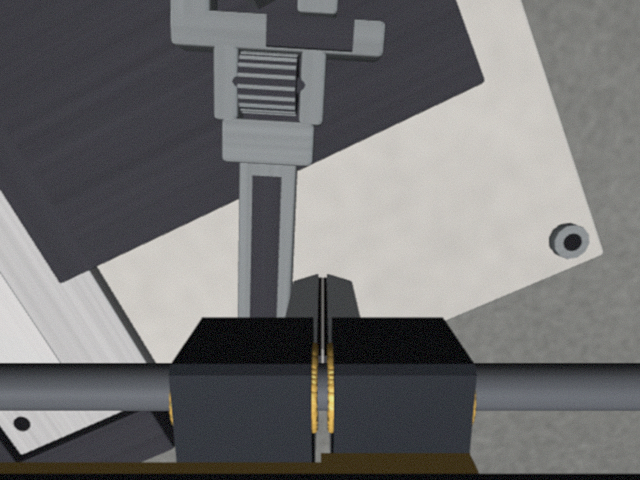

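View pics/s24.png

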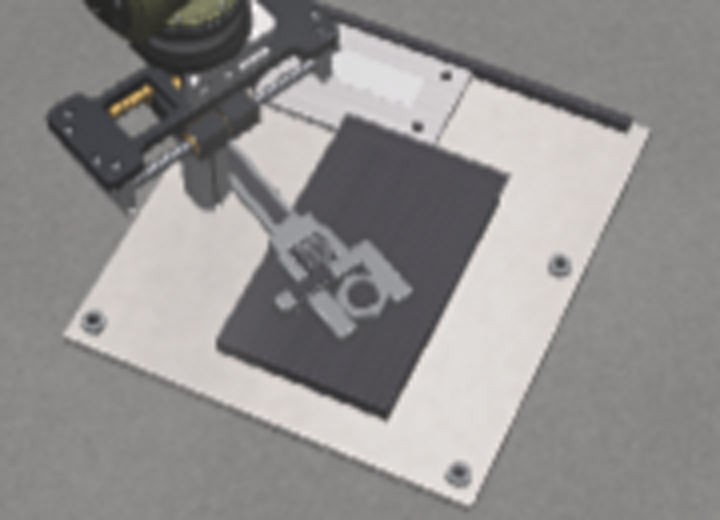

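Request:
drive_tool:
  steps:
    - {"delta_pos": [0.7, 6.6, 0], "yaw": -0.05, "hand": 0}
    - {"delta_pos": [1.1, 6.5, 0], "yaw": -0.05, "hand": 0}
    - {"delta_pos": [1.4, 6.4, 0], "yaw": -0.05, "hand": 0}
    - {"delta_pos": [0, 0, 0], "yaw": 0, "hand": 0}
    - {"delta_pos": [-1, -3, 0], "yaw": 0, "hand": 0}

```text
clock: 23.12
eef_pos: [464.1, -52.0, 42.3]
eef_rot: [-3.142, 0.0, -0.431]
wrist_force: [-0.2, 0.2, 0.1]
finger_gap: 0.5
```

Request:
drive_tool:
  steps:
    - {"delta_pos": [-2, -5, 0], "yaw": 0, "hand": 0}
    - {"delta_pos": [0, 0, 30], "yaw": 0, "hand": 0}
    - {"delta_pos": [20, -20, 30], "yaw": 0, "hand": 0}
    - {"delta_pos": [20, -20, 20], "yaw": 0, "hand": 0}
    - {"delta_pos": [0, 0, 0], "yaw": 0, "hand": 0}

```text
clock: 23.53
eef_pos: [505.8, -100.8, 126.8]
eef_rot: [-3.141, -0.008, -0.434]
wrist_force: [0.9, 0.1, 0.6]
finger_gap: 0.4
```

Run:
```python
from h import *
c=snap('wrist','wrist25');s=manip.read_state();print(s['wrist_force'],s['eef_pos'],s['eef_rot'])
```

```text
[-0.5328142   0.33299448 -1.71234072] [503.63255556 -99.25347196 124.09387128] [-3.14095836 -0.0038389  -0.43446505]
```

View pics/wrist25.png

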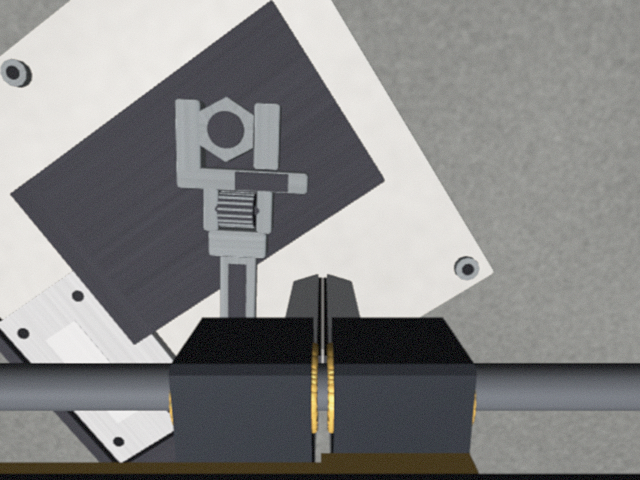

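Run:
```python
from h import *
a=load('wrist6')['frame'][85:165,365:445];b=load('wrist25')['frame'][85:185,170:295]
cv2.imwrite('pics/n6.png',cv2.resize(a[:,:,::-1],None,fx=7,fy=7,interpolation=cv2.INTER_CUBIC))
cv2.imwrite('pics/n25.png',cv2.resize(b[:,:,::-1],None,fx=6,fy=6,interpolation=cv2.INTER_CUBIC))
```

```text
(no output)
```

View pics/n6.png

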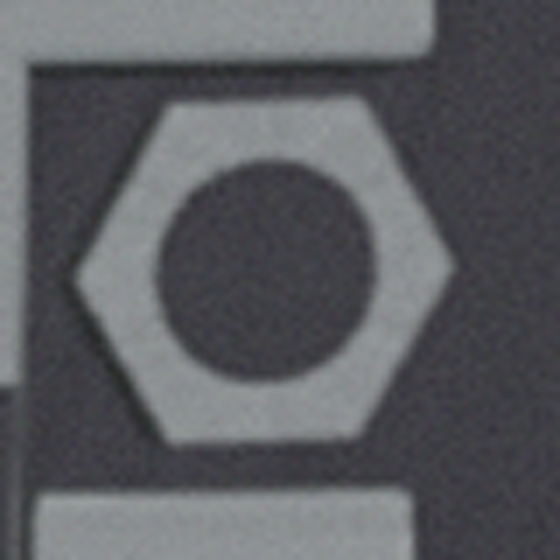

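View pics/n25.png

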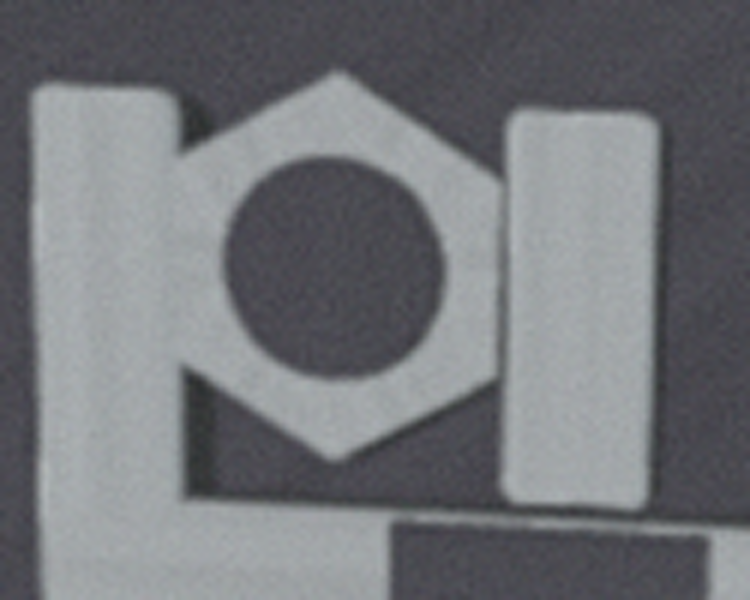

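Run:
```python
from h import *
def ori(tag,u0,v0,s,P,base):
    c=load(tag);p=np.array([ray(c,u0+(x+.5)/s-.5,v0+(y+.5)/s-.5,44)[:2] for x,y in P]);m=p.mean(0);d=p-m
    a=np.degrees(np.arctan2(d[:,1],d[:,0]));r=np.hypot(*d.T)
    k=np.exp(1j*np.radians(a*6)).mean();o=np.degrees(np.angle(k))/6
    print(tag,m,r.round(1),((a-o+30)%60-30).round(1),'mod60',o)
ori('wrist6',365,85,7,[(77,278),(172,102),(365,98),(456,266),(356,437),(168,443)],0)
ori('wrist25',170,85,6,[(338,71),(502,183),(498,378),(335,460),(183,365),(180,158)],0)
```

```text
wrist6 [593.23465407 -81.09376567] [17.4 17.5 17.4 17.5 17.4 17.5] [ 0.3  0.  -0.2  0.3 -0.1 -0.2] mod60 28.42017098488206
wrist25 [592.75561086 -81.38033937] [17.5 17.1 17.2 17.2 17.2 17.2] [ 0.8  0.2 -0.8 -0.9  2.8 -2.1] mod60 -28.028064735638193
```

Nut reads 28.4° → −28.0°, i.e. about 56° turned. I'll back off to a settled pose for a second measurement.

Request:
drive_tool:
  steps:
    - {"delta_pos": [5, 10, 30], "yaw": 0, "hand": 0}
    - {"delta_pos": [5, 10, 30], "yaw": 0, "hand": 0}
    - {"delta_pos": [0, 0, 0], "yaw": 0, "hand": 0}
    - {"delta_pos": [0, 0, 0], "yaw": 0, "hand": 0}
    - {"delta_pos": [0, 0, 0], "yaw": 0, "hand": 0}

```text
clock: 24.0
eef_pos: [511.2, -77.1, 180.9]
eef_rot: [3.141, 0.002, -0.433]
wrist_force: [0.1, 0.0, -0.5]
finger_gap: 0.5
```

Run:
```python
from h import *
c=snap('wrist','wrist26');s=manip.read_state();print(s['wrist_force'],s['eef_pos'],s['eef_rot'],c['attitude'],load('wrist25')['attitude'])
b=c['frame']
cv2.imwrite('pics/n26.png',b[:,:,::-1])
```

```text
[-0.05076433  0.12118265 -0.88521753] [511.18384668 -77.12271729 180.70545449] [ 3.14105169e+00  2.62070345e-03 -4.33813621e-01] [ 2.90745877e+00  2.27910040e-04 -2.00249327e+00] [ 2.91749023e+00  1.75790218e-03 -2.00323099e+00]
```

View pics/n26.png

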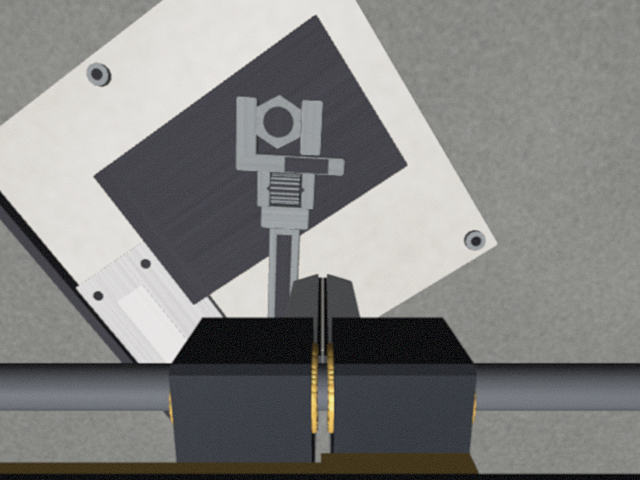

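Run:
```python
from h import *
b=load('wrist26')['frame'][80:190,220:360]
cv2.imwrite('pics/n26b.png',cv2.resize(b[:,:,::-1],None,fx=5.5,fy=5.5,interpolation=cv2.INTER_CUBIC))
```

```text
(no output)
```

View pics/n26b.png

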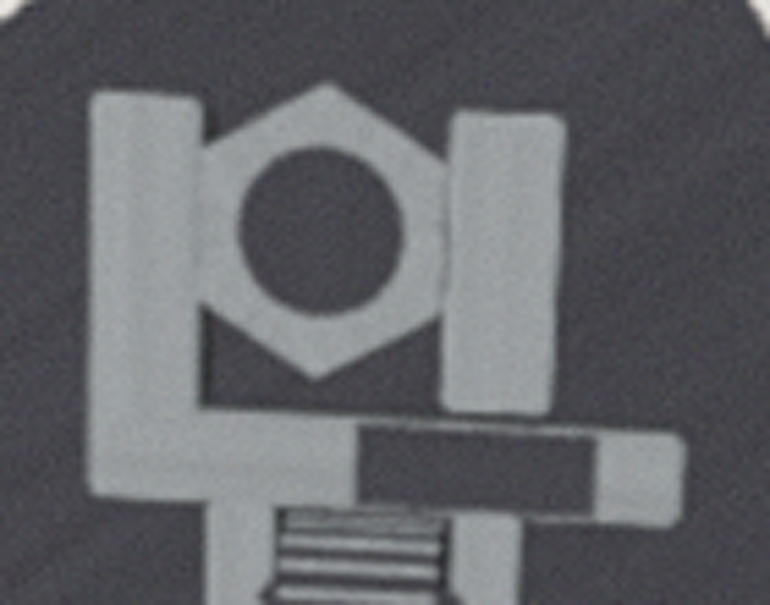

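Run:
```python
from h import *
c=load('wrist26');f=lambda x,y,z:ray(c,220+(x+.5)/5.5-.5,80+(y+.5)/5.5-.5,z)[:2]
ang=lambda A,B:np.degrees(np.arctan2(*(A-B)[::-1]))
print('jaws',ang(f(203,105,42),f(201,405,42)),ang(f(450,118,42),f(442,405,42)),ang(f(91,105,42),f(89,490,42)),ang(f(565,120,42),f(551,410,42)))
t,b=f(328,83,44),f(316,380,44);print('nut corner-corner',ang(t,b),np.hypot(*(t-b)))
# edges (offset 30deg from corner dir): upper right/left, lower right/left
print('nut edges',[ang(f(*P,44),f(*Q,44)) for P,Q in [((328,83),(446,160)),((328,83),(203,150)),((443,318),(316,380)),((203,307),(316,380))]])
g=lambda u,v,z=28:ray(c,u,v,z)[:2]
print('clamp y-dir',ang(g(94,177),g(318,16)), 'far', ang(g(193,304),g(407,164)),'x-dir',ang(g(318,16),g(407,164)))
s=[g(98,296,20.5),g(145,264,20.5)];print(s)
nut=np.array([593.3,-81]);a=.153;X=np.array([np.cos(a),np.sin(a)]);Y=np.array([-X[1],X[0]])
for p in s: print((p-nut)@X,(p-nut)@Y)
# stage left screws start
c=load('wrist0')
for u,v in [(258,95),(382,75),(389,137),(268,156)]: p=ray(c,u,v,20.5)[:2]; print((p-nut)@X,(p-nut)@Y)
```

```text
jaws -27.154633825756083 -27.04595042199622 -27.691591258644074 -27.625899370449822
nut corner-corner -28.484733311592755 34.91146052165089
nut edges [np.float64(33.07046088993903), np.float64(-87.99531005247057), np.float64(-89.46760157764386), np.float64(32.5805193405916)]
clamp y-dir 98.53558634024849 far 98.87288807030758 x-dir 8.508553699396701
[array([534.86409123, 108.76397343]), array([542.21277878,  61.57271878])]
-28.8325341432974 196.4530631433072
-28.76181671683505 148.6931142015314
-66.8461988645942 195.69785415503006
33.30556012514015 195.71087450456537
33.270600090176245 147.29542388335267
-67.52906540336163 147.19916242183166
```

Settled readings:
- **Nut:** −28° now against +28.4° at the start, so about 56° clockwise.
- **Jaws:** about −27.3°, square on the flats.
- **Stage:** the far screws moved 62 mm, which puts the stage value near 0.070.

The robot is clear of everything, so I'm handing in.

Run:
```python
from h import *
print(manip.sign_off()); print(manip.read_state()['clock'])
```

```text
the job is handed in; nothing more can be done
None
the job is handed in; nothing more can be done
```

I did the job in the order asked and handed it in at about 24 s of the 69 s allowed; hand-in gave no verdict.

- **Stage:** I pressed with about 7 N and drew the plate to its end stop. It moved about 62 mm, and its screws now put the stage value at about 71 mm against the nominal 70, within the camera's 2 mm. At the stop the fingers slipped about 1.8 mm while the plate stood still.
- **Worm and jaws:** I rolled the worm until it stalled. The first time the wrench lay about 3° off the nut's flats, with a gap of about 30.5 mm. I nudged the handle straight and rolled again until it stalled at 8–9 N. The gap then measured about 29.8–30.0 mm, with the jaws square to within a degree or so.
- **Nut:** I pushed the handle along an arc. By its corners the nut went from +28.4° to about −28°, roughly 56° clockwise. Single-edge readings scatter by about 1.5°.

At the end the wrench was lying on the nut and the robot was touching nothing. I never reached for the jar, screwdriver or slide box, though I did not compare their positions before and after. The highest wrist force I saw was about 16 N.

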